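# Change over the orbital shaker

## Robot

A 6-joint arm with a two-finger parallel gripper is mounted at the origin on a cart in front of the work surface, level with it; the furniture and walls round the work are solid. World frame = base frame: x ahead of the robot, y to its left, z up, the work surface at z = 0. Lengths are in m, angles in rad, forces in N, time in s.
With the tool pointing down it reaches from about 0.325 to 0.775 m from the base axis. Payload 9.3 kg.
Tool frame: the origin (TCP) lies midway between the tips of the shut fingers; the grasp point (between the pads) lies 19 mm behind it (robot.hold_point_z is the distance from the TCP to the grasp point, in m); x points along the fingers, y is the direction in which the jaws open and shut, and the axes are right-handed (so a half turn about x gives the same grasp; the last joint's range is limited). The gripper opens to 85 mm and grips with 20 to 120 N. Pads are 22 mm wide; open, the fingers measure 114 mm over their backs; the gripper's body (76 mm by 85 mm) begins 54 mm behind the grasp point. The pads swing forward as they close: fully open they stand 13 mm farther back than shut.
Start: joints at [-1.288, 0.259, 0.021, 1.334, 0, 1.418], TCP at [0.232, -0.499, 0.231] pointing down, gripper open.
Joint ranges: [-3.04, 3.04], [-0.91, 1.82], [-1.04, 1.36], [-1.92, 1.95], [-1.52, 1.45], [-3.14, 3.14]. Speed limits (rad/s): [2.22, 2.22, 2.79, 3.14, 3.14, 3.14].

## Interface

Orientations are given as a rotation vector (axis times angle).
In Python, from workcell import robot gives the robot as it stands.
- The arm moves only by the shell command python3 -m crank 'ROWS' [OPENING] [FORCE]. ROWS is JSON, a list of rows, each a list of 2 entries, a list of its own where there are three numbers: the shift along the tool's x, y, z in cm, then the turn, a rotation vector about the tool's x, y, z in degrees. In form: [[[x, y, z], [ax, ay, az]], ...]. A call has 1 to 8 rows; each row is the pose to reach, as a shift and turn from the pose measured when the call began, along the tool's axes at that moment; what a row does not reach only later rows make up. A row lasts 1/12 s, in which the tool goes at most 41.7 mm and 7.16 degrees, less where a joint would pass 70% of its speed; a pose out of reach is approached as far as the arm can. A call with a gripper value outside its range is refused whole. OPENING is the gripper's target within -1 to 1 (fully open at 1, half-way at 0, shut at -1), set as the call begins (- or left out, the last holds). The fingers move at their own pace and stop on an object; FORCE is the grip in N (left out, the last holds). Time passes only in rows, so rows that repeat a pose let the fingers close. It gives the time, the measured TCP pose, the force and the opening at its end, in the units of the state.
- robot.get_state(): the state, without advancing time (a new reading comes with each control period).
- robot.get_image(name): name is "scene" or "top" or "wrist"; returns the picture (480x640x3 uint8, blue, green, red); there is no depth.
- robot.calibration(name): a dict with "intrinsics" (3x3 intrinsics, pixels), "T" (4x4, takes a point from camera to world coordinates). Camera axes: x right, y down, z forward; pixel columns grow to the right and rows downward; lengths in m; the calibration is good to about 2 mm. A picture is of the moment at which its call begins: read the wrist's pose just before it. calibration takes no time and is no camera call; for the wrist camera it gives the pose at the moment of the call.
- robot.sign_off(): hands the job in, once; it reports no verdict.
The state is a dict: "t": time; "q": joint angles; "qd": joint speeds; "effort": joint torques, N m; "tool_pos": TCP position; "tool_rot": TCP orientation; "wrist_force": force on the tool from outside, world axes, zero at the start; "ft_torque": the same for the moment, N m; "width": finger opening in m.
Only numpy, scipy, OpenCV 4.12 (cv2) and the standard library are available. Lean on these libraries where they do the work, as an engineer would, in place of code of your own. Each camera call takes 0.05 s, during which the arm holds its last target.

## Task

The run in the orbital shaker is over: take the clear glass bottle with the blue cap out of its clamp and stand it upright in the steel tray on the bench. Load the next batch in the shaker: stand the grey plastic bottle, the small glass bottle with the peach contents and the white vial upright, each in the clamp that fits its diameter and down on the clamp's foot plate. The wide blue bottle stays in its clamp, upright.

Things in the scene. Friction and masses are not known exactly. Their poses are not given: they have to be found in the camera images.
- glass_bottle_mid (a point): the finished vessel: clear glass bottle with a blue screw cap, 68 mm across, 152 mm tall, standing in the large clamp of the shaker at the start (cap 53 mm across, its top 26 mm; below it the neck, then a shoulder that reaches full width about 50 mm under the top). Point: on its axis half-way up, 76 mm above its underside; z along its axis
- grey_bottle_mid (a point): grey translucent plastic bottle with a ribbed grey cap, 70 mm across, 178 mm tall, standing on the bench (cap 49 mm across, its top 24 mm; a sloping shoulder below). Point: on its axis half-way up, 89 mm above its underside; z along its axis
- small_bottle_mid (a point): small glass bottle with peach-coloured contents and a blue screw cap, 56 mm across, 134 mm tall, standing on the bench (cap 47 mm across, its top 23 mm; a shoulder below). Point: on its axis half-way up, 67 mm above its underside; z along its axis
- vial_mid (a point): white plastic vial with a white screw cap, 37 mm across, 85 mm tall, standing on the bench (cap 27 mm across, its top 18 mm; a shoulder below). Point: on its axis half-way up, 42.5 mm above its underside; z along its axis
- blue_bottle_mid (a point): wide blue plastic bottle, 81 mm across, 142 mm tall, standing in the widest of the four clamps (88 mm bore); it stays there. Point: on its axis half-way up, 71 mm above its underside; z along its axis
- clamp_large: four-finger steel clamp screwed to the shaker's platform; 77 mm bore between its upright fingers, which are 38 mm high with tips flared outward over the last 8 mm. Origin: on its axis, at the underside of its foot plate (= top of the platform, 60 mm above the bench); the foot plate on which a vessel stands is 4 mm thick; z up. Fits the 68 to 70 mm bottles; the finished glass bottle stands in it at the start
- clamp_medium: four-finger steel clamp screwed to the shaker's platform; 62 mm bore between its upright fingers, which are 34 mm high with tips flared outward over the last 8 mm. Origin: on its axis, at the underside of its foot plate (= top of the platform, 60 mm above the bench); the foot plate on which a vessel stands is 4 mm thick; z up. Fits the 56 mm bottle; empty at the start
- clamp_small: four-finger steel clamp screwed to the shaker's platform; 43 mm bore between its upright fingers, which are 20 mm high with tips flared outward over the last 8 mm. Origin: on its axis, at the underside of its foot plate (= top of the platform, 60 mm above the bench); the foot plate on which a vessel stands is 4 mm thick; z up. Fits the 37 mm vial; empty at the start
- tray: square open steel tray on the bench, 110 x 110 mm outside, rim 18 mm high, walls and floor 2 mm thick. Origin: centre of its underside; x and y along its sides, z up. (Behind the work, a shelf board runs along the bench 0.37 to 0.39 m above it, its front edge 0.67 m ahead of the robot's base axis: keep the gripper clear of it on wide swings.)
Things that resemble listed ones, but are neither listed nor needed, are in the scene too. What is shaped like the part that bears grey_bottle_mid but orange is not meant.

How it is judged:
By the outcome, as a careful person would: the job done as asked, in the order asked, and still so for the second after the job is handed in, with the robot touching nothing.
It also fails if it takes over 128 s, if anything falls off the work surface, if the arm or the gripper's body presses on something with over 40 N, if the wrist force passes 120 N, or if a joint passes its speed limit or range.

## Working session

There is one attempt and no reset: what is moved stays moved. The work goes in short steps, Python scripts to look and compute and a shell command to move; the robot and the scene stay as the last step left them, time stands still between calls to the robot, and variables do not carry over. Pictures are saved under pics/ and viewed, and the job is handed in when it is done.

```bash
ls; mkdir -p pics; python3 - <<'E'
from workcell import robot
import cv2
s=robot.get_state()
print({k:(v.tolist() if hasattr(v,'tolist') else v) for k,v in s.items()})
for n in ["scene","top","wrist"]:
    c=robot.calibration(n); print(n,c["intrinsics"],c["T"])
    cv2.imwrite(f"pics/{n}0.png",robot.get_image(n))
print(robot.hold_point_z)
E
```

```text
pics
{'t': 0.0, 'q': [-1.287617493907625, 0.259238130930078, 0.02075154530357244, 1.3336576267728129, 3.536723653381692e-05, 1.4182461329982206], 'qd': [0.0002850159871669861, 0.000770122930844206, 0.0005814459030539516, 0.001519364394641215, 3.396995254264411e-05, -0.0022171880973239732], 'effort': [7.598781337492255e-06, -55.56398034095764, 34.45288896560669, 0.013683396682608873, -9.270071814171388e-05, 8.98609016530827e-06], 'tool_pos': [0.23209530809023515, -0.4983406948845338, 0.23063716646757704], 'tool_rot': [1.9808017510863056, 0.4398848933056167, -1.9809086327283898], 'wrist_force': [-0.41248523351750743, 0.005139107968414596, 0.7266715371111708], 'ft_torque': [-0.011496940787760647, 0.0038180834648900482, 0.05057111364741148], 'width': 0.08554737008803036}
scene [[621.69365772   0.         320.60354313]
 [  0.         621.69365772 236.81438287]
 [  0.           0.           1.        ]] [[-0.62999713 -0.39729543  0.66727802 -0.89792414]
 [-0.77640388  0.34140017 -0.52975744  0.93470052]
 [-0.01733862 -0.85182291 -0.52354284  1.21388149]
 [ 0.          0.          0.          1.        ]]
top [[448.85164227   0.         325.27699577]
 [  0.         448.85164227 236.49845462]
 [  0.           0.           1.        ]] [[ 0.27588083 -0.88331219  0.379011   -0.03023437]
 [-0.96117017 -0.25087407  0.1149526  -0.30541214]
 [-0.006455   -0.39600729 -0.91822468  1.33934896]
 [ 0.          0.          0.          1.        ]]
wrist [[344.71201857   0.         316.43000533]
 [  0.         344.71201857 238.51149455]
 [  0.           0.           1.        ]] [[ 4.22248268e-01 -8.64345802e-01 -2.73153317e-01  3.01240360e-01]
 [-9.06479882e-01 -4.02884042e-01 -1.26406775e-01 -4.66670776e-01]
 [-7.89946651e-04  3.00983028e-01 -9.53629169e-01  3.73761489e-01]
 [ 0.00000000e+00  0.00000000e+00  0.00000000e+00  1.00000000e+00]]
0.0187
```

View pics/scene0.png

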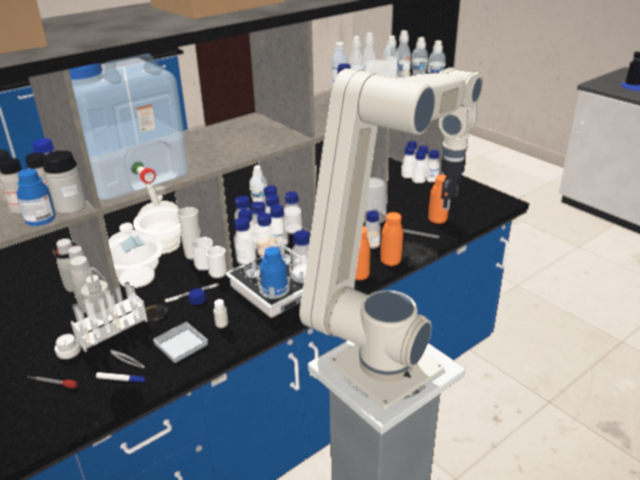

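View pics/top0.png

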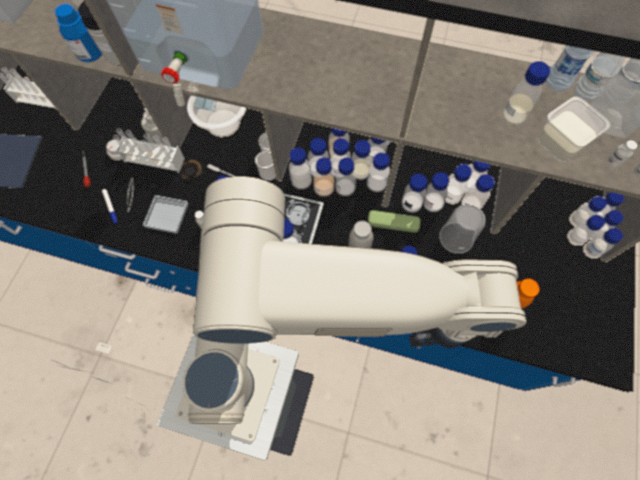

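View pics/wrist0.png

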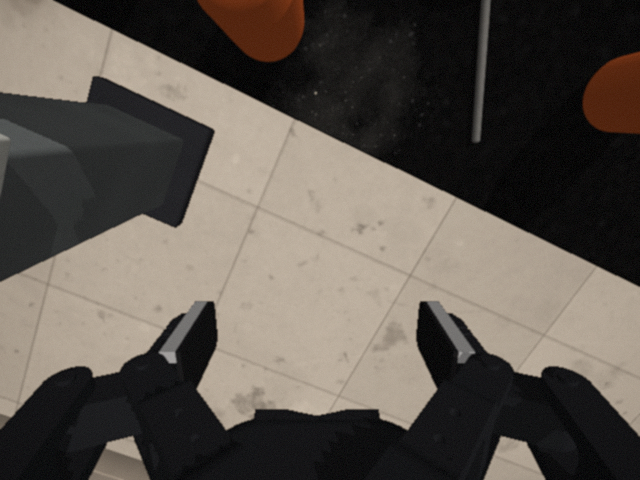

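```bash
cat > h.py <<'E'
import numpy as np, cv2
from scipy.spatial.transform import Rotation as R
from workcell import robot
def ray(cal,u,v):
    K,T=np.array(cal["intrinsics"]),np.array(cal["T"])
    d=T[:3,:3]@np.linalg.solve(K,[u,v,1.]); return T[:3,3],d/np.linalg.norm(d)
def onz(cal,u,v,z):
    o,d=ray(cal,u,v); return o+d*(z-o[2])/d[2]
def proj(cal,P):
    K,T=np.array(cal["intrinsics"]),np.array(cal["T"])
    p=T[:3,:3].T@(np.array(P)-T[:3,3]); q=K@p; return q[:2]/q[2]
def tri(rs):
    A=np.zeros((3,3));b=np.zeros(3)
    for o,d in rs:
        M=np.eye(3)-np.outer(d,d);A+=M;b+=M@o
    return np.linalg.solve(A,b)
def pose():
    s=robot.get_state(); return np.array(s["tool_pos"]),R.from_rotvec(s["tool_rot"]),s
def down(yaw):
    # tool x down, tool y horizontal at angle yaw (deg), z = x cross y
    x=np.array([0,0,-1.]);y=np.array([np.cos(np.radians(yaw)),np.sin(np.radians(yaw)),0]);z=np.cross(x,y)
    return R.from_matrix(np.column_stack([x,y,z]))
def plan(P,Rt):
    p,r,s=pose()
    sh=r.inv().apply(np.array(P)-p)*100; tn=np.degrees((r.inv()*Rt).as_rotvec())
    print("shift",np.round(sh,2),"turn",np.round(tn,1),"norm",round(np.linalg.norm(sh)*10),"mm",round(np.linalg.norm(tn),1),"deg")
def yaw():
    p,r,s=pose(); m=r.as_matrix(); return np.degrees(np.arctan2(m[1,1],m[0,1]))
def st():
    p,r,s=pose(); print("t",round(s["t"],2),"pos",p.round(4),"yaw",round(yaw(),1),"xax",r.as_matrix()[:,0].round(3),"F",np.round(s["wrist_force"],1),"w",round(s["width"],4),"q",np.round(s["q"],2))
def snap(cam,name):
    c=robot.calibration(cam); im=robot.get_image(cam); cv2.imwrite(f"pics/{name}.png",im); return c,im
E
python3 - <<'E'
from h import *
st(); p,r,s=pose(); print(r.as_matrix().round(3))
c=robot.calibration("scene")
for n,uv in dict(tray=(180,343),vialbase=(221,325),bluecapTop=(273,250),orange=(392,262),shakerL=(229,277)).items(): print(n,onz(c,*uv,0 if n!='bluecapTop' else .2).round(3))
c=robot.calibration("top")
for n,uv in dict(tray=(166,214),peach=(325,193),grey=(361,243),bluecap=(410,252)).items(): print(n,onz(c,*uv,0).round(3),onz(c,*uv,.134).round(3))
w=robot.calibration("wrist"); T=np.eye(4);T[:3,:3]=r.as_matrix();T[:3,3]=p
print((np.linalg.inv(T)@np.array(w["T"])).round(3))
plan([.35,.0,.35],down(90)); plan([.35,.0,.35],down(-90))
E
```

```text
t 0.15 pos [ 0.2321 -0.4984  0.2308] yaw -65.0 xax [-0.     0.001 -1.   ] F [-0.3 -0.2 -0.7] w 0.0853 q [-1.29  0.26  0.02  1.33 -0.    1.42]
[[-0.     0.422 -0.907]
 [ 0.001 -0.907 -0.422]
 [-1.    -0.001 -0.   ]]
tray [0.456 0.395 0.   ]
vialbase [0.449 0.259 0.   ]
bluecapTop [0.429 0.066 0.2  ]
orange [ 0.357 -0.377  0.   ]
shakerL [0.65  0.106 0.   ]
tray [0.456 0.395 0.   ] [0.407 0.325 0.134]
peach [ 0.677 -0.093  0.   ] [ 0.606 -0.114  0.134]
grey [ 0.532 -0.255  0.   ] [ 0.476 -0.26   0.134]
bluecap [ 0.545 -0.413  0.   ] [ 0.487 -0.402  0.134]
[[-0.    -0.301  0.954 -0.143]
 [ 1.    -0.     0.     0.   ]
 [-0.     0.954  0.301 -0.076]
 [ 0.     0.     0.     1.   ]]
shift [-11.87 -40.22 -31.73] turn [-1.55e+02 -1.00e-01  0.00e+00] norm 526 mm 155.0 deg
shift [-11.87 -40.22 -31.73] turn [25.   0.   0.1] norm 526 mm 25.0 deg
```

```bash
python3 -m crank '[[[-3,0,0],[0,0,0]],[[-6,-2,4],[0,0,0]],[[-8,-4,8],[0,0,0]],[[-10,-6,12],[0,0,0]],[[-10,-8,16],[0,0,0]],[[-10,-10,20],[0,0,0]],[[-10,-12,24],[0,0,0]],[[-10,-14,27],[0,0,0]]]' ; python3 -m crank '[[[0,-0.5,1],[0,0,0]],[[0,-1,3],[0,0,0]],[[0,-1,3],[0,0,0]],[[0,-1,3],[0,0,0]]]'; python3 - <<'E'
from h import *
st(); snap("top","top1"); snap("scene","scene1")
E
```

```text
t: 0.82
tool_pos: [-0.0454, -0.4879, 0.3307]
tool_rot: [1.98, 0.439, -1.981]
wrist_force: [1.3, -1.7, -0.2]
width: 0.0852
t: 1.15
tool_pos: [-0.0776, -0.4914, 0.3303]
tool_rot: [1.982, 0.438, -1.982]
wrist_force: [0.7, -0.3, -0.2]
width: 0.0851
t 1.15 pos [-0.0776 -0.4914  0.3303] yaw -65.1 xax [ 0.     0.001 -1.   ] F [ 0.7 -0.3 -0.2] w 0.0851 q [-1.9   0.16  0.14  1.55 -0.    0.81]
```

View pics/top1.png

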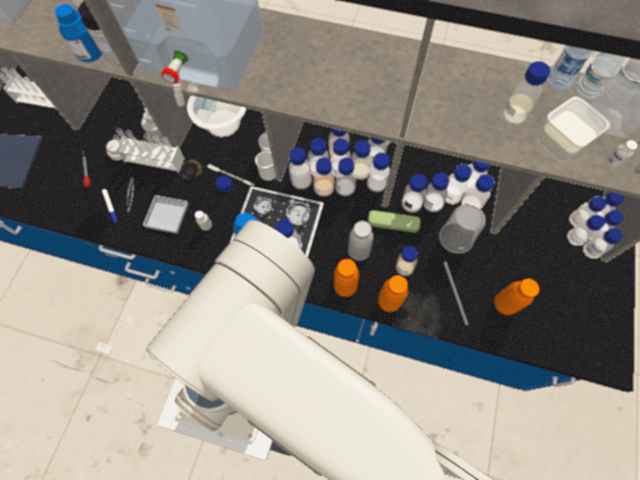

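View pics/scene1.png

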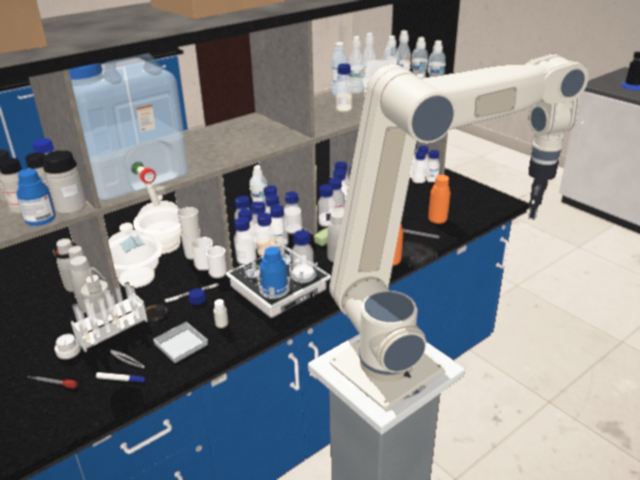

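```bash
python3 - <<'E'
import cv2,numpy as np
a=cv2.imread("pics/top1.png")[170:310,140:300]; a2=cv2.imread("pics/top1.png")[170:310,280:440]
b=cv2.imread("pics/scene1.png")[220:370,150:350]
f=lambda a,s:cv2.resize(a,None,fx=s,fy=s,interpolation=cv2.INTER_CUBIC)
cv2.imwrite("pics/t1z.png",np.hstack([f(a,2.5),f(a2,2.5)])); cv2.imwrite("pics/s1z.png",f(b,4))
E
```

```text
(no output)
```

View pics/t1z.png

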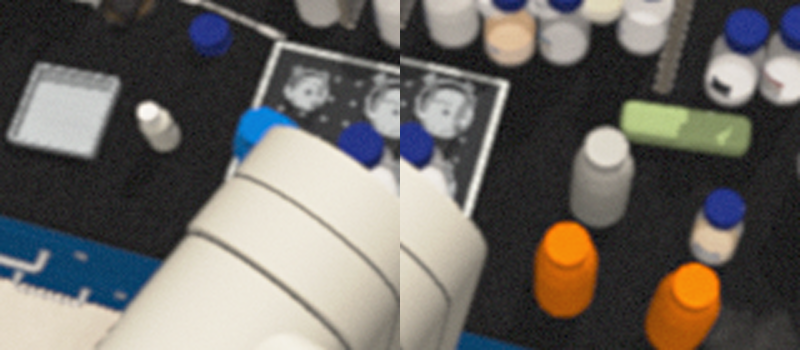

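View pics/s1z.png

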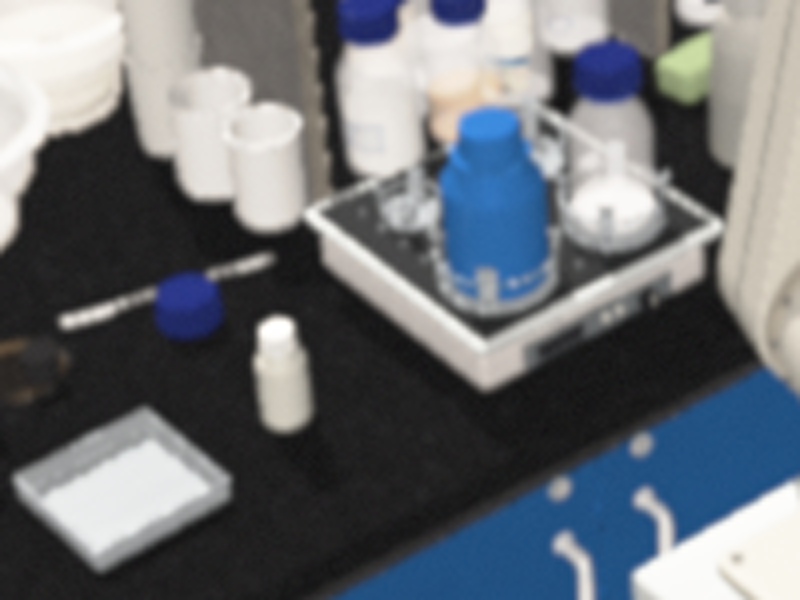

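```bash
python3 - <<'E'
from h import *
c=robot.calibration("top")
f=lambda x,y:(140+x/2.5,170+y/2.5)
g=lambda x,y:(280+(x-400)/2.5,170+y/2.5)
for n,uv,z in [("tray",f(65,112),.01),("vialcap",f(147,110),.085),("smallclamp",f(305,92),.064),("medclamp",g(443,110),.064),("glasscap",f(362,137),.216),("greycap",g(606,143),.178),("smallcap",g(726,205),.134),("platTL",f(278,42),.06),("platTR",g(507,84),.06),("orange1",g(569,242),.178),("orange2",g(697,283),.178)]:
    print(n,np.round(uv,1),onz(c,*uv,z).round(3))
c=robot.calibration("scene")
f=lambda x,y:(150+x/4,220+y/4)
for n,uv,z in [("tray",f(125,490),.01),("vialcap",f(278,328),.085),("smallclamp",f(410,212),.064),("medclamp",f(532,158),.064),("glasscap",f(608,55),.216),("bluecap",f(492,120),.206),("bluebase",f(497,300),.064),("platL",f(310,215),.06),("platF",f(487,345),.06),("platR",f(720,225),.06)]:
    print(n,np.round(uv,1),onz(c,*uv,z).round(3))
E
```

```text
tray [166.  214.8] [0.45  0.389 0.01 ]
vialcap [198.8 214. ] [0.453 0.252 0.085]
smallclamp [262.  206.8] [0.54  0.077 0.064]
medclamp [297.2 214. ] [ 0.546 -0.039  0.064]
glasscap [284.8 224.8] [ 0.437 -0.048  0.216]
greycap [362.4 227.2] [ 0.506 -0.254  0.178]
smallcap [410.4 252. ] [ 0.488 -0.404  0.134]
platTL [251.2 186.8] [0.602 0.136 0.06 ]
platTR [322.8 203.6] [ 0.606 -0.106  0.06 ]
orange1 [347.6 266.8] [ 0.379 -0.244  0.178]
orange2 [398.8 283.2] [ 0.372 -0.388  0.178]
tray [181.2 342.5] [0.445 0.395 0.01 ]
vialcap [219.5 302. ] [0.449 0.254 0.085]
smallclamp [252.5 273. ] [0.538 0.08  0.064]
medclamp [283.  259.5] [ 0.537 -0.042  0.064]
glasscap [302.  233.8] [ 0.426 -0.043  0.216]
bluecap [273. 250.] [0.421 0.071 0.206]
bluebase [274.2 295. ] [0.395 0.094 0.064]
platL [227.5 273.8] [0.592 0.141 0.06 ]
platF [271.8 306.2] [0.359 0.13  0.06 ]
platR [330.  276.2] [ 0.365 -0.103  0.06 ]
```

```bash
python3 -m crank '[[[-0.5,1,-3],[-5,0,0]],[[-1,2,-7],[-12,0,0]],[[-2,4,-11],[-19,0,0]],[[-3,5,-15],[-26,0,0]],[[-3,6,-19],[-33,0,0]],[[-3,8,-23],[-40,0,0]],[[-3,9,-27],[-47,0,0]],[[-3,10,-31],[-54,0,0]]]' ; python3 - <<'E'
from h import *
st(); plan([.40,-.045,.38],down(90))
E
```

```text
t: 1.92
tool_pos: [0.2439, -0.4508, 0.3608]
tool_rot: [1.344, 1.117, -1.343]
wrist_force: [-0.7, -0.7, 0.1]
width: 0.0854
t 1.92 pos [ 0.2439 -0.4508  0.3608] yaw -10.6 xax [ 0.     0.001 -1.   ] F [-0.7 -0.7  0.1] w 0.0854 q [-1.24  0.19  0.26  1.64  0.    0.52]
shift [ -1.9    7.91 -42.76] turn [-100.6   -0.    -0. ] norm 435 mm 100.6 deg
```

```bash
python3 -m crank '[[[0,0.5,-3],[-6,0,0]],[[-0.5,1,-6],[-13,0,0]],[[-1,2,-9],[-20,0,0]],[[-2,2,-12],[-27,0,0]],[[-2,3,-15],[-34,0,0]],[[-2,3,-18],[-41,0,0]],[[-2,4,-21],[-48,0,0]],[[-2,4,-24],[-54,0,0]]]' ; python3 - <<'E'
from h import *
st(); plan([.40,-.045,.38],down(90))
E
```

```text
t: 2.58
tool_pos: [0.3283, -0.22, 0.3809]
tool_rot: [0.629, 1.477, -0.628]
wrist_force: [0.1, -0.1, 0.3]
width: 0.0849
t 2.58 pos [ 0.3283 -0.22    0.3809] yaw 43.9 xax [ 0.001  0.001 -1.   ] F [ 0.1 -0.1  0.3] w 0.0849 q [-0.8  -0.01  0.08  1.66  0.    0.  ]
shift [ 0.1  17.3  -7.64] turn [-46.1   0.   -0. ] norm 189 mm 46.1 deg
```

```bash
python3 -m crank '[[[0,2,-1],[-6,0,0]],[[0,5,-2],[-13,0,0]],[[0,8,-3.5],[-20,0,0]],[[0,11,-5],[-27,0,0]],[[0,14,-6],[-34,0,0]],[[0,16,-7],[-40,0,0]],[[0,17.3,-7.6],[-46,0,0]],[[0,17.3,-7.6],[-46,0,0]]]' ; python3 - <<'E'
from h import *
st(); snap("wrist","w1")
E
```

```text
t: 3.25
tool_pos: [0.4006, -0.0421, 0.3812]
tool_rot: [-0.006, 1.57, 0.008]
wrist_force: [0.5, 0.1, 0.5]
width: 0.0854
t 3.25 pos [ 0.4006 -0.0421  0.3812] yaw 90.5 xax [ 0.001  0.001 -1.   ] F [0.5 0.1 0.5] w 0.0854 q [-0.31 -0.    0.09  1.66  0.   -0.32]
```

View pics/w1.png

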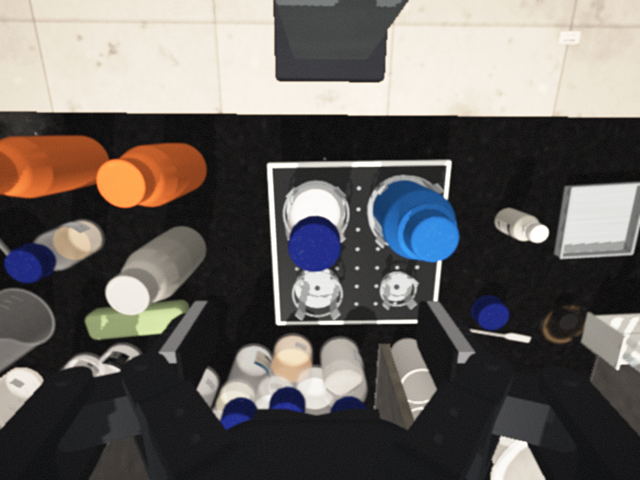

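```bash
python3 - <<'E'
import cv2,numpy as np
a=cv2.imread("pics/w1.png")
cv2.imwrite("pics/w1z.png",cv2.resize(a[150:335,260:465],None,fx=3.2,fy=3.2,interpolation=cv2.INTER_CUBIC))
b=cv2.resize(a[170:330,0:220],None,fx=1.8,fy=1.8,interpolation=cv2.INTER_CUBIC);c=cv2.resize(a[170:330,440:640],None,fx=1.8,fy=1.8,interpolation=cv2.INTER_CUBIC)
cv2.imwrite("pics/w1y.png",np.hstack([b,c]))
E
```

```text
(no output)
```

View pics/w1z.png

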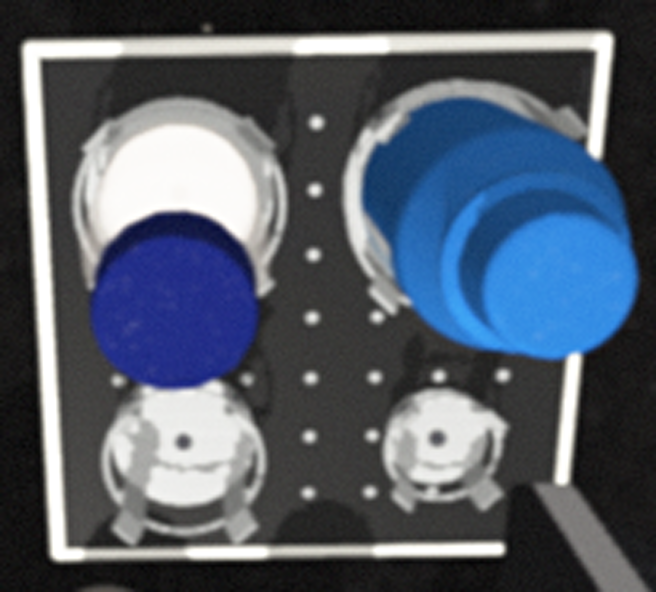

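View pics/w1y.png

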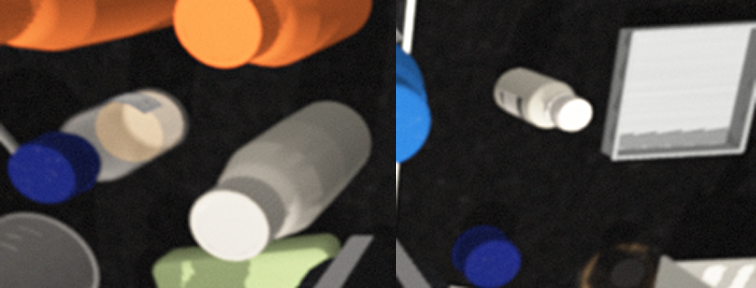

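```bash
cat > m1.py <<'E'
from h import *
import sys
c=robot.calibration("wrist"); a=cv2.imread("pics/w1.png")
f=lambda x,y:(260+x/3.2,150+y/3.2)
g=lambda x,y:(x/1.8,170+y/1.8) if x<396 else (440+(x-396)/1.8,170+y/1.8)
def p(n,uv,z): print(n,np.round(uv,1),onz(c,*uv,z).round(4))
hsv=cv2.cvtColor(a,cv2.COLOR_BGR2HSV)
def blob(mask,x0,y0,x1,y1):
    m=np.zeros_like(mask);m[y0:y1,x0:x1]=mask[y0:y1,x0:x1]
    cs,_=cv2.findContours(m,cv2.RETR_EXTERNAL,cv2.CHAIN_APPROX_NONE);k=max(cs,key=cv2.contourArea)
    return cv2.fitEllipse(cv2.convexHull(k))
v=hsv[...,2]
blue=((hsv[...,0]>110)&(hsv[...,0]<130)&(hsv[...,1]>150)&(v>95)).astype(np.uint8)
e=blob(blue,280,200,350,280);print("glass",e);p("glasscap",e[0],.216)
e=blob(blue,0,235,60,285);print("small",e);p("smallcap",e[0],.134)
wh=((v>195)).astype(np.uint8)
e=blob(wh,95,260,155,320);print("grey",e);p("greycap",e[0],.178)
wh=((v>240)).astype(np.uint8)
e=blob(wh,522,215,555,250);print("vial",e);p("vialcap",e[0],.085)
p("med",f(183,441),.064);p("small",f(437,437),.064);p("med66",f(183,441),.066)
p("bluecap",f(560,284),.206)
for n,q in dict(TL=(27,46),TR=(607,38),BL=(57,553)).items(): p("plat"+n,f(*q),.06)
for n,q in dict(TL=(622,30),BL=(608,157),BR=(745,150)).items(): p("tray"+n,g(*q),.018)
E
python3 m1.py
```

```text
glass ((313.9872131347656, 247.07901000976562), (47.61351013183594, 51.495338439941406), 91.11914825439453)
glasscap [314.  247.1] [ 0.4286 -0.0463  0.216 ]
small ((22.838741302490234, 265.988037109375), (29.616445541381836, 38.65177536010742), 119.61573028564453)
smallcap [ 22.8 266. ] [ 0.4819 -0.4013  0.134 ]
grey ((130.75531005859375, 298.2469787597656), (36.6795654296875, 56.368289947509766), 127.27197265625)
greycap [130.8 298.2] [ 0.5023 -0.2506  0.178 ]
vial ((538.8187255859375, 233.41636657714844), (15.0038480758667, 19.045082092285156), 54.275264739990234)
vialcap [538.8 233.4] [0.4538 0.2519 0.085 ]
med [317.2 287.8] [ 0.544  -0.0426  0.064 ]
small [396.6 286.6] [0.5418 0.0737 0.064 ]
med66 [317.2 287.8] [ 0.5431 -0.0426  0.066 ]
bluecap [435.  238.8] [0.4232 0.0708 0.206 ]
platTL [268.4 164.4] [ 0.3668 -0.1075  0.06  ]
platTR [449.7 161.9] [0.3631 0.1318 0.06  ]
platBL [277.8 322.8] [ 0.605  -0.1027  0.06  ]
trayTL [565.6 186.7] [0.4021 0.3223 0.018 ]
trayBL [557.8 257.2] [0.5128 0.3345 0.018 ]
trayBR [633.9 253.3] [0.506 0.452 0.018]
```

```bash
python3 -m crank '[[[1,-0.1,1],[0,0,0]],[[3,-0.4,2],[0,0,0]],[[6,-0.4,2.8],[0,0,0]],[[9,-0.4,2.8],[0,0,0]],[[11.5,-0.4,2.8],[0,0,0]],[[12,-0.4,2.8],[0,0,0]],[[12,-0.4,2.8],[0,0,0]]]' ; python3 - <<'E'
from h import *
st(); c,a=snap("wrist","w2"); print(proj(c,[.4286,-.0463,.216])); plan([.4286,-.0463,.178],down(91))
E
```

```text
t: 3.88
tool_pos: [0.4275, -0.0473, 0.2603]
tool_rot: [0.001, 1.572, 0.001]
wrist_force: [0.2, -0.5, 0.7]
width: 0.0854
t 3.88 pos [ 0.4275 -0.0473  0.2603] yaw 90.0 xax [-0.002  0.001 -1.   ] F [ 0.2 -0.5  0.7] w 0.0854 q [-0.31  0.05 -0.16  1.36  0.   -0.31]
[319.31899919 270.50433402]
shift [8.38 0.11 0.03] turn [-1.  0. -0.] norm 84 mm 1.0 deg
```

View pics/w2.png

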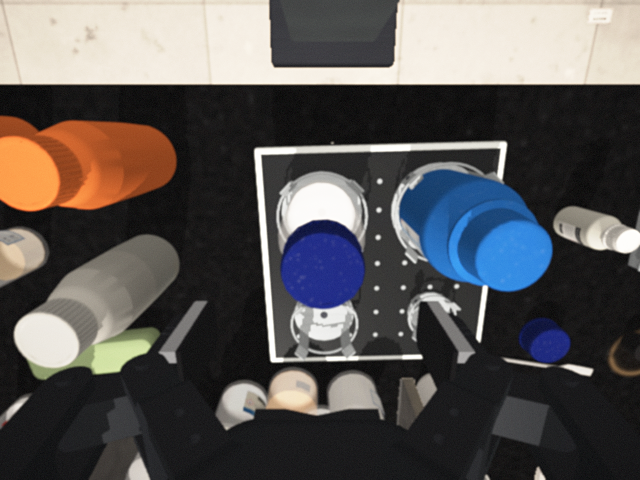

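```bash
cat >> h.py <<'E'
def cap(a,box,mask,show=True):
    x0,y0,x1,y1=box; m=np.zeros_like(mask);m[y0:y1,x0:x1]=mask[y0:y1,x0:x1]
    cs,_=cv2.findContours(m,cv2.RETR_EXTERNAL,cv2.CHAIN_APPROX_NONE);k=max(cs,key=cv2.contourArea)
    e=cv2.fitEllipse(cv2.convexHull(k)); 
    if show: print("ell",np.round(e[0],1),np.round(e[1],1))
    return e[0]
def bluem(a,vmin=100):
    h=cv2.cvtColor(a,cv2.COLOR_BGR2HSV); return ((h[...,0]>110)&(h[...,0]<130)&(h[...,1]>150)&(h[...,2]>vmin)).astype(np.uint8)
E
python3 - <<'E'
from h import *
c=robot.calibration("wrist");a=cv2.imread("pics/w2.png")
h=cv2.cvtColor(a,cv2.COLOR_BGR2HSV); print(h[225:300:5,322,2])
for t in (110,120,130):
    e=cap(a,(270,200,380,320),bluem(a,t)); print(t,onz(c,*e,.216))
E
```

```text
[ 64  66 136 138 140 135 136 138 137 140 138 140 141 138 137]
ell [322.2 270.3] [74.5 82.2]
110 [ 0.42990826 -0.04477212  0.216     ]
ell [322.2 270.5] [73.9 81.7]
120 [ 0.43007509 -0.04475569  0.216     ]
ell [322.2 270.7] [73.5 80.4]
130 [ 0.43018778 -0.04479038  0.216     ]
```

```bash
python3 -m crank '[[[2,0.2,0.2],[-1,0,0]],[[4.5,0.2,0.2],[-1,0,0]],[[6.5,0.2,0.2],[-1,0,0]],[[8,0.2,0.2],[-1,0,0]],[[8.2,0.2,0.2],[-1,0,0]],[[8.2,0.2,0.2],[-1,0,0]]]' 1 50; python3 -m crank '[[[0,0,0],[0,0,0]],[[0,0,0],[0,0,0]],[[0,0,0],[0,0,0]],[[0,0,0],[0,0,0]],[[0,0,0],[0,0,0]],[[0,0,0],[0,0,0]]]' -1 50; python3 - <<'E'
from h import *
st(); c,a=snap("wrist","w3")
E
```

```text
t: 4.43
tool_pos: [0.4308, -0.0457, 0.1809]
tool_rot: [-0.013, 1.569, 0.013]
wrist_force: [-0.2, 0.5, 0.3]
width: 0.0854
t: 4.93
tool_pos: [0.4316, -0.0459, 0.1826]
tool_rot: [-0.014, 1.566, 0.013]
wrist_force: [-1.5, 0.6, 7.8]
width: 0.052
t 4.93 pos [ 0.4316 -0.0459  0.1826] yaw 91.0 xax [ 0.005 -0.    -1.   ] F [-1.5  0.6  7.8] w 0.052 q [-0.3   0.08 -0.33  1.16  0.   -0.32]
```

View pics/w3.png

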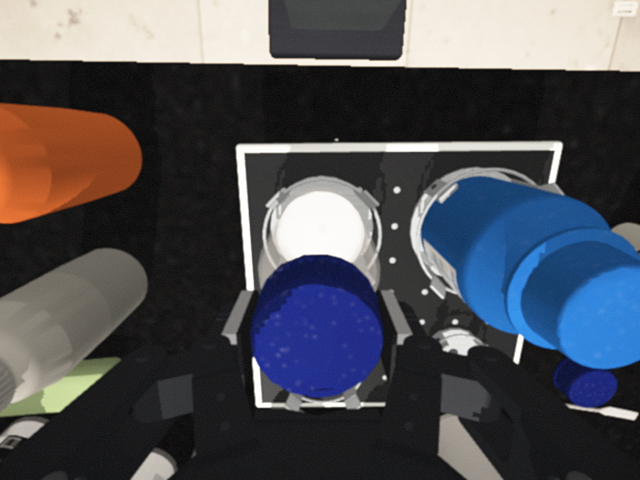

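```bash
python3 -m crank '[[[-0.5,0,0],[0,0,0]],[[-1.5,0,0],[0,0,0]],[[-3,0,0],[0,0,0]],[[-5,0,0],[0,0,0]],[[-7,0,0],[0,0,0]],[[-9,0,0],[0,0,0]],[[-11,0,0],[0,0,0]],[[-13,0,0],[0,0,0]]]'; python3 -m crank '[[[-2,0,0],[0,0,0]],[[-4,0,0],[0,0,0]],[[-4.5,0,0],[0,0,0]],[[-5,0,0],[0,0,0]]]';  python3 - <<'E'
from h import *
st(); c,a=snap("wrist","w4"); snap("scene","s4"); plan([.4535,.388,.355],down(91))
E
```

```text
t: 5.65
tool_pos: [0.4308, -0.0458, 0.3142]
tool_rot: [-0.014, 1.566, 0.013]
wrist_force: [0.6, -0.9, -2.0]
width: 0.0518
t: 5.98
tool_pos: [0.4307, -0.0458, 0.365]
tool_rot: [-0.014, 1.564, 0.012]
wrist_force: [0.0, 0.3, -1.8]
width: 0.0519
t 5.98 pos [ 0.4307 -0.0458  0.365 ] yaw 91.0 xax [ 0.007 -0.001 -1.   ] F [ 0.   0.3 -1.8] w 0.0519 q [-0.3   0.04  0.1   1.62  0.   -0.32]
shift [ 0.91 43.33  3.02] turn [-0.   0.3  0. ] norm 434 mm 0.3 deg
```

View pics/w4.png

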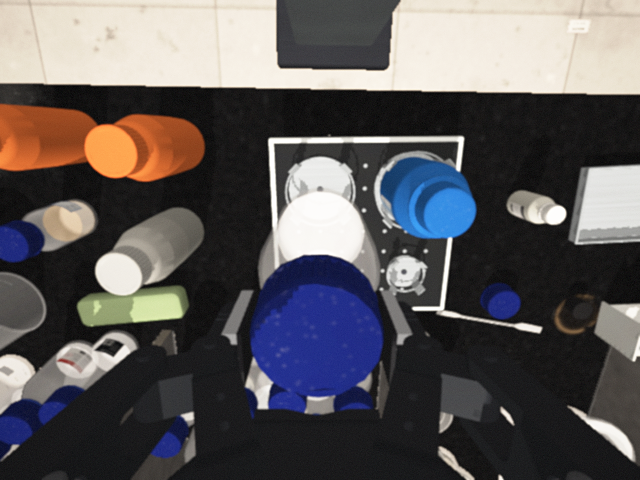

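View pics/s4.png

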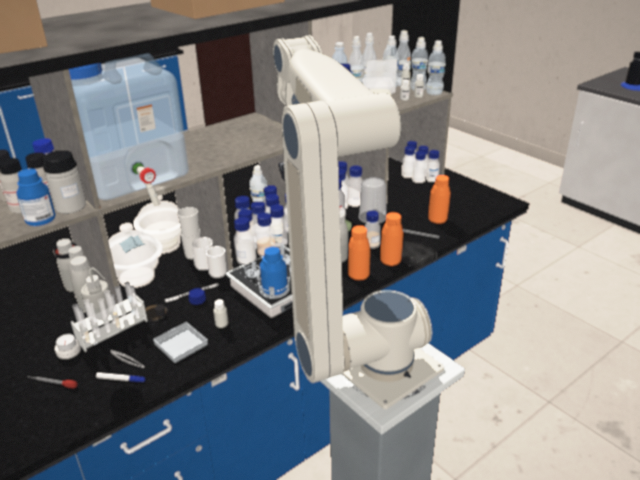

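```bash
python3 - <<'E'
from h import *
c=robot.calibration("wrist");a=cv2.imread("pics/w4.png")
cv2.imwrite("pics/w4z.png",cv2.resize(a[130:230,260:400],None,fx=5,fy=5,interpolation=cv2.INTER_CUBIC))
print(onz(c,320,188.5,.064),onz(c,404,273,.064))
E
python3 -m crank '[[[0,0.8,0],[0,0,0]],[[0,2.4,0.1],[0,0,0]],[[0,5,0.3],[0,0,0]],[[0,8,0.5],[0,0,0]],[[0,11,0.8],[0,0,0]],[[0,14,1],[0,0,0]],[[0,17,1.2],[0,0,0]],[[0,20,1.4],[0,0,0]]]';python3 -m crank '[[[0,3,0.2],[0,0,0]],[[0,6,0.4],[0,0,0]],[[0,9,0.6],[0,0,0]],[[0,12,0.8],[0,0,0]],[[0,15,1],[0,0,0]],[[0,18,1.2],[0,0,0]],[[0,20,1.4],[0,0,0]],[[0,21,1.4],[0,0,0]]]'; python3 - <<'E'
from h import *
st(); c,a=snap("wrist","w5"); snap("top","t5"); plan([.4535,.388,.355],down(91))
E
```

```text
[ 0.42671605 -0.04221178  0.064     ] [0.54288931 0.07723016 0.064     ]
t: 6.75
tool_pos: [0.4404, 0.1564, 0.3631]
tool_rot: [-0.014, 1.567, 0.013]
wrist_force: [0.4, -0.2, -1.7]
width: 0.0519
t: 7.42
tool_pos: [0.4502, 0.3693, 0.3609]
tool_rot: [-0.016, 1.57, 0.013]
wrist_force: [0.3, -0.0, -1.8]
width: 0.0518
t 7.42 pos [0.4502 0.3693 0.3609] yaw 91.1 xax [ 0.001 -0.002 -1.   ] F [ 0.3 -0.  -1.8] w 0.0518 q [ 0.54  0.32  0.44  1.69 -0.    0.53]
shift [0.63 1.99 0.36] turn [0.1 0.1 0.1] norm 21 mm 0.2 deg
```

View pics/w4z.png

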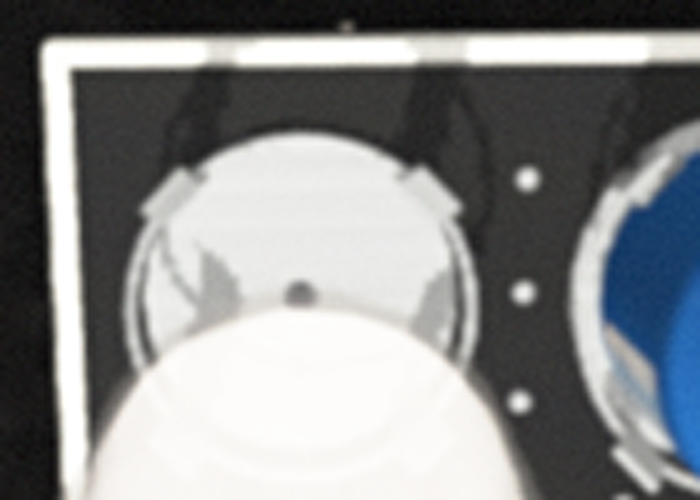

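View pics/w5.png

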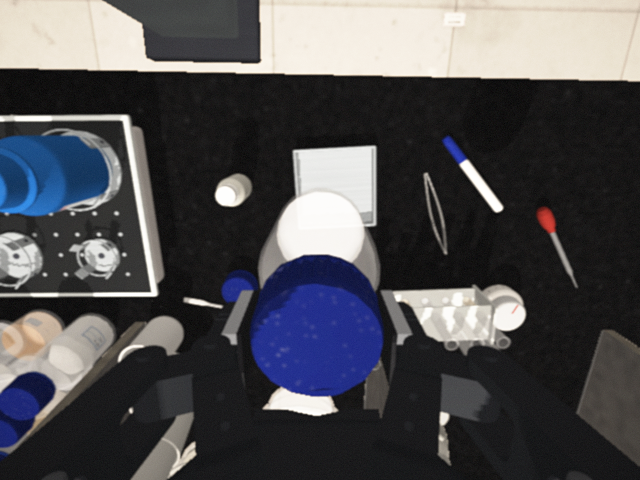

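View pics/t5.png

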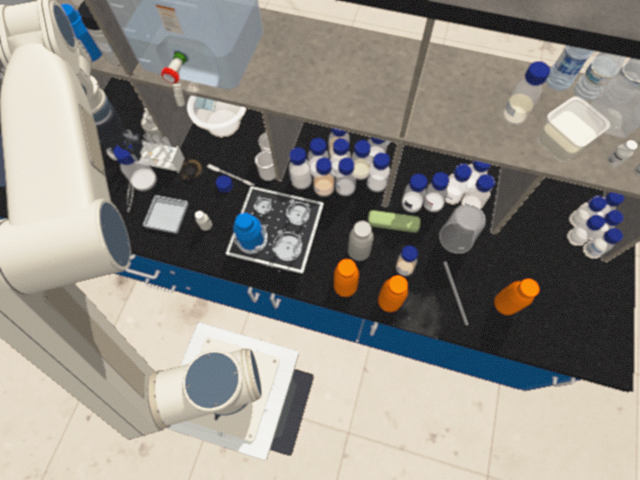

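```bash
python3 - <<'E'
import cv2,numpy as np
a=cv2.imread("pics/w5.png"); t=cv2.imread("pics/t5.png")
f=lambda a,s:cv2.resize(a,None,fx=s,fy=s,interpolation=cv2.INTER_CUBIC)
cv2.imwrite("pics/w5a.png",f(a[130:240,270:400],6)); cv2.imwrite("pics/w5b.png",f(a[100:300,0:170],4))
cv2.imwrite("pics/t5a.png",f(t[180:280,135:330],4))
E
```

```text
(no output)
```

View pics/w5a.png

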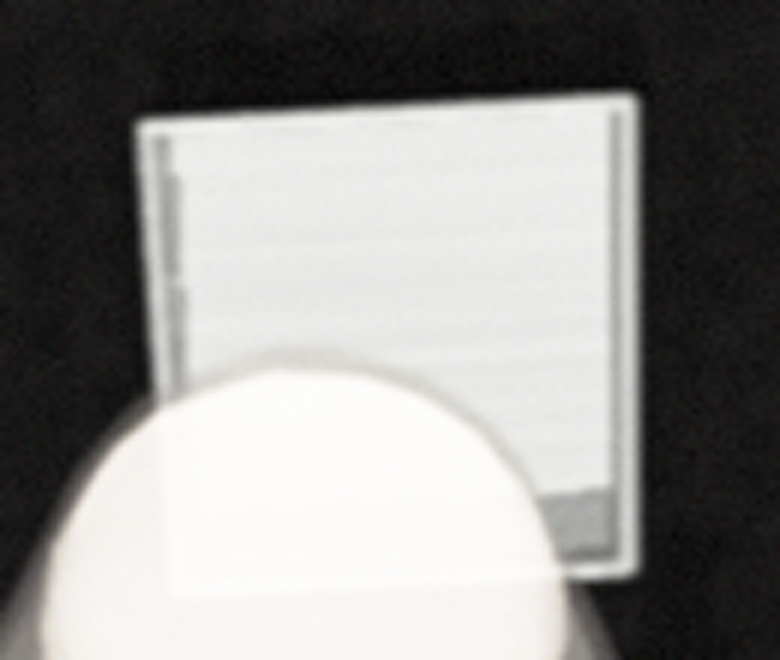

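View pics/w5b.png

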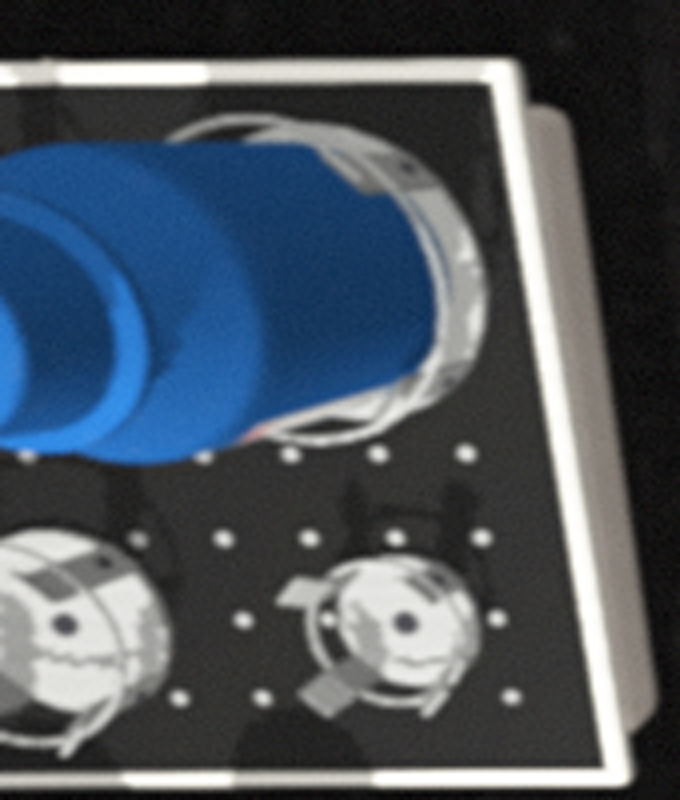

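View pics/t5a.png

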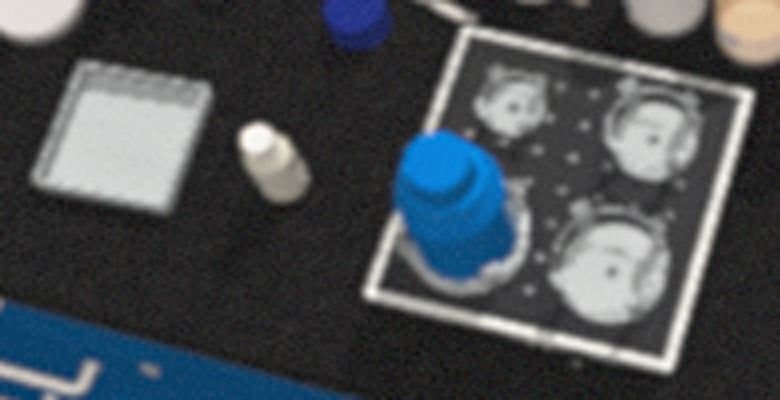

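```bash
python3 - <<'E'
from h import *
c=robot.calibration("wrist"); t=robot.calibration("top")
f=lambda x,y:(270+x/6,130+y/6); g=lambda x,y:(x/4,100+y/4); k=lambda x,y:(135+x/4,180+y/4)
tr=[onz(c,*f(*q),.018) for q in [(138,120),(638,95),(636,575),(175,590)]]; print("tray w",np.round(tr,4),np.mean(tr,0).round(4))
tr=[onz(t,*k(*q),.018) for q in [(80,64),(210,85),(167,213),(35,185)]]; print("tray t",np.round(tr,4),np.mean(tr,0).round(4))
print("med w",onz(c,*g(65,625),.064),"small w",onz(c,*g(406,623),.064))
for n,q in dict(med=(653,138),small=(514,106),large=(611,271)).items(): print(n,onz(t,*k(*q),.064).round(4))
print("plat t",[onz(t,*k(*q),.06).round(4) for q in [(465,30),(752,93),(668,370),(368,293)]])
print("vial w5",onz(c,232,190,.085))
E
```

```text
tray w [[0.4002 0.3335 0.018 ]
 [0.3925 0.4471 0.018 ]
 [0.5054 0.4547 0.018 ]
 [0.5114 0.3424 0.018 ]] [0.4524 0.3944 0.018 ]
tray t [[0.5014 0.4486 0.018 ]
 [0.5127 0.336  0.018 ]
 [0.3953 0.3237 0.018 ]
 [0.389  0.4371 0.018 ]] [0.4496 0.3864 0.018 ]
med w [ 0.54555137 -0.0414497   0.064     ] small w [0.54248947 0.07523224 0.064     ]
med [ 0.5457 -0.0426  0.064 ]
small [0.5425 0.0725 0.064 ]
large [ 0.4287 -0.0455  0.064 ]
plat t [array([0.5992, 0.135 , 0.06  ]), array([ 0.6074, -0.1062,  0.06  ]), array([ 0.3656, -0.1105,  0.06  ]), array([0.362 , 0.1286, 0.06  ])]
vial w5 [0.44520591 0.26338157 0.085     ]
```

```bash
cat >> h.py <<'E'
import pickle
def snap(cam,name):
    c=robot.calibration(cam); im=robot.get_image(cam); cv2.imwrite(f"pics/{name}.png",im); pickle.dump(c,open(f"pics/{name}.pkl","wb")); return c,im
def cal(name): return pickle.load(open(f"pics/{name}.pkl","rb"))
def crop(im,x0,y0,x1,y1,s,name): cv2.imwrite(f"pics/{name}.png",cv2.resize(im[y0:y1,x0:x1],None,fx=s,fy=s,interpolation=cv2.INTER_CUBIC))
E
python3 - <<'E'
from h import *
st(); c,a=snap("wrist","w6"); st(); crop(a,200,120,400,260,4,"w6a")
E
```

```text
t 7.52 pos [0.4503 0.3681 0.3614] yaw 91.1 xax [ 0.001 -0.002 -1.   ] F [-0.1 -0.7 -1.2] w 0.0515 q [ 0.54  0.32  0.43  1.69 -0.    0.52]
t 7.57 pos [0.4504 0.3669 0.362 ] yaw 91.0 xax [ 0.002 -0.002 -1.   ] F [ 0.9 -0.9 -2.3] w 0.0518 q [ 0.54  0.32  0.43  1.69 -0.    0.52]
```

View pics/w6a.png

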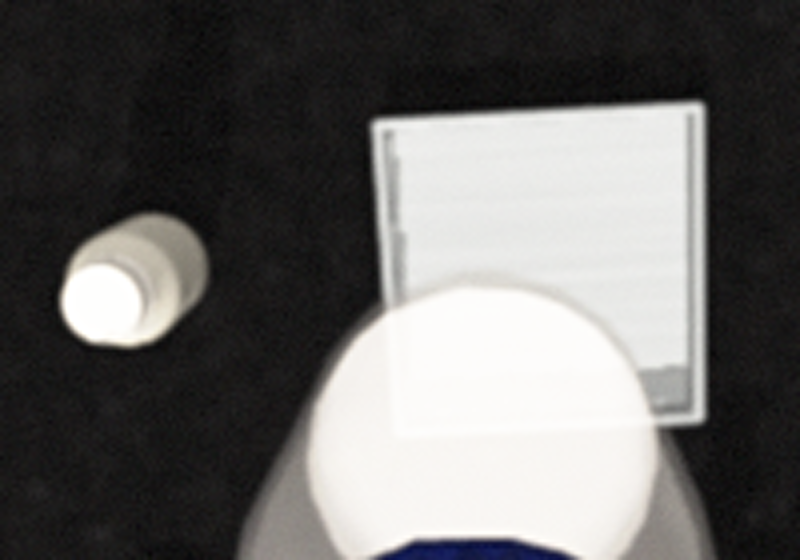

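```bash
python3 - <<'E'
from h import *
c=cal("w6"); f=lambda x,y:(200+x/4,120+y/4)
tr=[onz(c,*f(*q),.018) for q in [(373,120),(705,103),(704,423),(397,434)]]; print("tray w",np.round(tr,4),np.mean(tr,0).round(4))
print("vial",onz(c,*f(100,301),.085))
plan([.453,.391,.125],down(94))
E
```

```text
tray w [[0.4002 0.3338 0.018 ]
 [0.3924 0.447  0.018 ]
 [0.5053 0.4547 0.018 ]
 [0.5117 0.3425 0.018 ]] [0.4524 0.3945 0.018 ]
vial [0.45185628 0.25442595 0.085     ]
shift [23.69  2.45  0.26] turn [-3.   0.1  0.1] norm 238 mm 3.0 deg
```

```bash
python3 -m crank '[[[0,0.8,0.1],[-1,0,0]],[[1,1.8,0.2],[-2,0,0]],[[3,2.4,0.2],[-3,0,0]],[[6,2.4,0.2],[-3,0,0]],[[9,2.4,0.2],[-3,0,0]],[[12,2.4,0.2],[-3,0,0]],[[15,2.4,0.2],[-3,0,0]],[[17,2.4,0.2],[-3,0,0]]]'; python3 -m crank '[[[1,0,0],[0,0,0]],[[2.5,0,0],[0,0,0]],[[4,0,0],[0,0,0]],[[5,0,0],[0,0,0]],[[5.5,0,0],[0,0,0]],[[5.5,0,0],[0,0,0]]]'; python3 - <<'E'
from h import *
st(); c,a=snap("wrist","w7"); plan([.4525,.391,.121],down(94))
E
```

```text
t: 8.23
tool_pos: [0.4514, 0.3897, 0.1884]
tool_rot: [-0.058, 1.571, 0.053]
wrist_force: [-0.5, -0.4, -1.9]
width: 0.0515
t: 8.73
tool_pos: [0.451, 0.3891, 0.1323]
tool_rot: [-0.059, 1.572, 0.052]
wrist_force: [-0.8, -0.1, -1.1]
width: 0.0517
t 8.73 pos [0.451  0.3891 0.1323] yaw 94.0 xax [-0.002 -0.004 -1.   ] F [-0.8 -0.1 -1.1] w 0.0517 q [ 0.57  0.38 -0.05  1.14 -0.    0.5 ]
shift [1.23 0.16 0.13] turn [ 0.  -0.1  0.2] norm 12 mm 0.2 deg
```

View pics/w7.png

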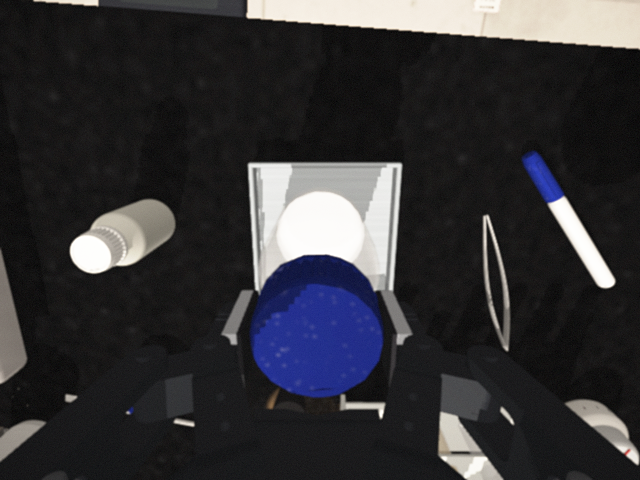

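```bash
python3 -m crank '[[[0.4,0.1,0.1],[0,0,0]],[[0.8,0.1,0.1],[0,0,0]],[[1.0,0.1,0.1],[0,0,0]],[[1.1,0.1,0.1],[0,0,0]],[[1.1,0.1,0.1],[0,0,0]]]'
```

```text
t: 9.2
tool_pos: [0.4522, 0.3904, 0.1221]
tool_rot: [-0.058, 1.571, 0.052]
wrist_force: [0.8, 0.2, -1.6]
width: 0.0516
```

```bash
python3 -m crank '[[[0.1,0,0],[0,0,0]],[[0.2,0,0],[0,0,0]],[[0.2,0,0],[0,0,0]]]';python3 -m crank '[[[0.1,0,0],[0,0,0]],[[0.15,0,0],[0,0,0]],[[0.15,0,0],[0,0,0]]]'
```

```text
t: 9.45
tool_pos: [0.4524, 0.3905, 0.1206]
tool_rot: [-0.058, 1.57, 0.053]
wrist_force: [1.0, -0.2, 2.5]
width: 0.0516
t: 9.7
tool_pos: [0.4529, 0.3907, 0.1206]
tool_rot: [-0.057, 1.568, 0.053]
wrist_force: [-0.6, -0.2, 10.9]
width: 0.0518
```

```bash
python3 -m crank '[[[0,0,0],[0,0,0]],[[-0.2,0,0],[0,0,0]],[[-0.2,0,0],[0,0,0]],[[-0.2,0,0],[0,0,0]],[[-0.2,0,0],[0,0,0]],[[-0.2,0,0],[0,0,0]]]' 1; python3 -m crank '[[[-1,0,0],[0,0,0]],[[-3,0,0],[0,0,0]],[[-6,0,0],[0,0,0]],[[-9,0,0],[0,0,0]],[[-12,0,0],[0,0,0]],[[-15,0,0],[0,0,0]],[[-17,0,0],[0,0,0]],[[-17,0,0],[0,0,0]]]';python3 - <<'E'
from h import *
st(); c,a=snap("wrist","w8"); plan([.505,-.252,.33],down(90))
E
```

```text
t: 10.2
tool_pos: [0.4529, 0.3907, 0.1224]
tool_rot: [-0.058, 1.568, 0.053]
wrist_force: [0.6, -0.6, -0.1]
width: 0.0857
t: 10.87
tool_pos: [0.4534, 0.3916, 0.2978]
tool_rot: [-0.055, 1.562, 0.056]
wrist_force: [-1.0, 0.3, 0.8]
width: 0.0853
t 10.87 pos [0.4534 0.3916 0.2978] yaw 94.0 xax [ 0.008  0.001 -1.   ] F [-1.   0.3  0.8] w 0.0853 q [ 0.57  0.33  0.3   1.53 -0.    0.5 ]
shift [ -3.44 -64.56   0.66] turn [4.  0.3 0. ] norm 647 mm 4.1 deg
```

View pics/w8.png

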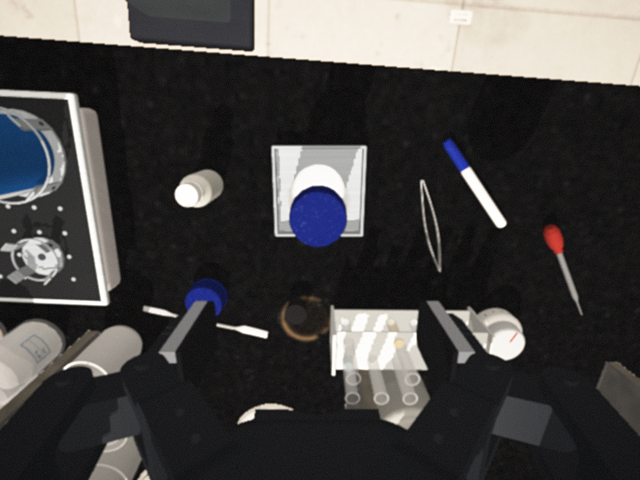

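```bash
python3 -m crank '[[[-0.5,-2,0],[0,0,0]],[[-1,-5,0],[1,0,0]],[[-2,-8.5,0],[1,0,0]],[[-3,-12,0],[2,0,0]],[[-3.5,-15.5,0],[2,0,0]],[[-3.5,-19,0],[3,0,0]],[[-3.5,-22.5,0.2],[3,0,0]],[[-3.5,-26,0.2],[4,0,0]]]'; python3 -m crank '[[[0,-3.5,0],[0,0,0]],[[0,-7,0],[0,0,0]],[[0,-10.5,0.2],[0,0,0]],[[0,-14,0.6],[0,0,0]],[[0,-17.5,1],[0,0,0]],[[0,-21,1.5],[0,0,0]],[[0,-24.5,2],[0,0,0]],[[0,-28,2.5],[0,0,0]]]';python3 - <<'E'
from h import *
st(); plan([.5045,-.252,.33],down(90))
E
```

```text
t: 11.58
tool_pos: [0.4728, 0.1307, 0.3296]
tool_rot: [-0.001, 1.566, 0.001]
wrist_force: [1.5, 0.7, -0.0]
width: 0.0855
t: 12.25
tool_pos: [0.4976, -0.1509, 0.3291]
tool_rot: [-0.0, 1.567, 0.001]
wrist_force: [0.4, -0.5, 0.3]
width: 0.0855
t 12.25 pos [ 0.4976 -0.1509  0.3291] yaw 90.1 xax [ 0.004  0.    -1.   ] F [ 0.4 -0.5  0.3] w 0.0855 q [-0.46  0.2   0.18  1.56  0.   -0.46]
shift [ -0.09 -10.11   0.68] turn [ 0.1  0.2 -0. ] norm 101 mm 0.2 deg
```

```bash
python3 -m crank '[[[0,-3,0.2],[0,0,0]],[[0,-6,0.4],[0,0,0]],[[0,-9,0.6],[0,0,0]],[[1,-10,0.7],[0,0,0]],[[3,-10.1,0.7],[0,0,0]],[[5,-10.1,0.7],[0,0,0]],[[6,-10.1,0.7],[0,0,0]],[[6,-10.1,0.7],[0,0,0]]]'; python3 - <<'E'
from h import *
st(); c,a=snap("wrist","w9"); print(proj(c,[.504,-.252,.178]))
E
```

```text
t: 12.92
tool_pos: [0.5039, -0.2509, 0.2662]
tool_rot: [0.002, 1.571, 0.004]
wrist_force: [-0.2, -0.2, 0.3]
width: 0.0853
t 12.92 pos [ 0.5039 -0.2509  0.2662] yaw 90.1 xax [-0.001  0.003 -1.   ] F [-0.2 -0.2  0.3] w 0.0853 q [-0.61  0.28  0.13  1.43  0.   -0.61]
[315.45069139 245.0343303 ]
```

View pics/w9.png

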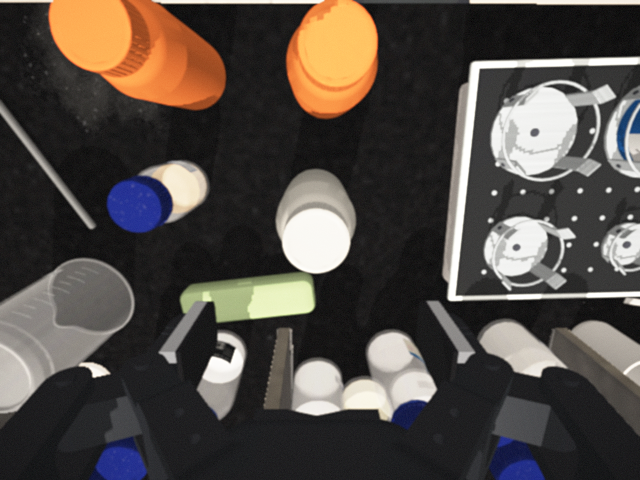

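```bash
python3 - <<'E'
from h import *
c=cal("w9");a=cv2.imread("pics/w9.png"); h=cv2.cvtColor(a,cv2.COLOR_BGR2HSV)
for t in (200,220,235):
    e=cap(a,(270,190,365,285),(h[...,2]>t).astype(np.uint8)); print(t,onz(c,*e,.178).round(4))
e=cap(a,(100,170,180,240),bluem(a,110)); print(onz(c,*e,.134).round(4))
# clamps
crop(a,440,50,640,310,3,"w9z")
E
```

```text
ell [313.7 238.6] [64.8 73.2]
200 [ 0.4992 -0.2533  0.178 ]
ell [314.5 239.5] [63.8 70.4]
220 [ 0.4999 -0.2527  0.178 ]
ell [315.6 240.5] [63.4 66.6]
235 [ 0.5006 -0.2519  0.178 ]
ell [134.  206.1] [48.3 56.6]
[ 0.4855 -0.3993  0.134 ]
```

View pics/w9z.png

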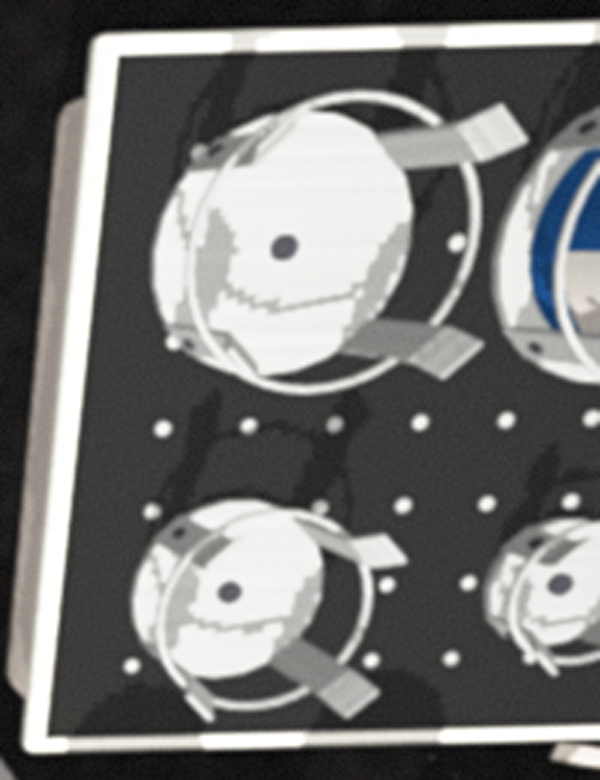

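```bash
python3 - <<'E'
from h import *
c=cal("w9"); f=lambda x,y:(440+x/3,50+y/3)
for n,q in dict(large=(285,247),med=(230,592),small=(560,584)).items(): print(n,onz(c,*f(*q),.064).round(4))
plan([.5005,-.252,.146],down(90))
E
```

```text
large [ 0.4283 -0.0415  0.064 ]
med [ 0.5448 -0.0386  0.064 ]
small [0.5418 0.0776 0.064 ]
shift [12.2  -0.12 -0.41] turn [ 0.1  0.1 -0.1] norm 122 mm 0.2 deg
```

```bash
python3 -m crank '[[[1,-0.1,-0.3],[0,0,0]],[[3,-0.1,-0.35],[0,0,0]],[[6,-0.1,-0.35],[0,0,0]],[[9,-0.1,-0.35],[0,0,0]],[[11,-0.1,-0.35],[0,0,0]],[[12,-0.1,-0.35],[0,0,0]],[[12.1,-0.1,-0.35],[0,0,0]],[[12.1,-0.1,-0.35],[0,0,0]]]' 1 50; python3 -m crank '[[[0,0,0],[0,0,0]],[[0,0,0],[0,0,0]],[[0,0,0],[0,0,0]],[[0,0,0],[0,0,0]],[[0,0,0],[0,0,0]],[[0,0,0],[0,0,0]]]' -1 50; python3 - <<'E'
from h import *
st(); c,a=snap("wrist","w10")
E
```

```text
t: 13.63
tool_pos: [0.5016, -0.2519, 0.148]
tool_rot: [-0.0, 1.569, 0.003]
wrist_force: [0.4, -0.0, 0.2]
width: 0.0854
t: 14.13
tool_pos: [0.5021, -0.2522, 0.1496]
tool_rot: [-0.001, 1.567, 0.001]
wrist_force: [-1.5, 1.1, 5.4]
width: 0.0477
t 14.13 pos [ 0.5021 -0.2522  0.1496] yaw 90.1 xax [ 0.004  0.    -1.   ] F [-1.5  1.1  5.4] w 0.0477 q [-0.62  0.31 -0.11  1.14  0.   -0.62]
```

View pics/w10.png

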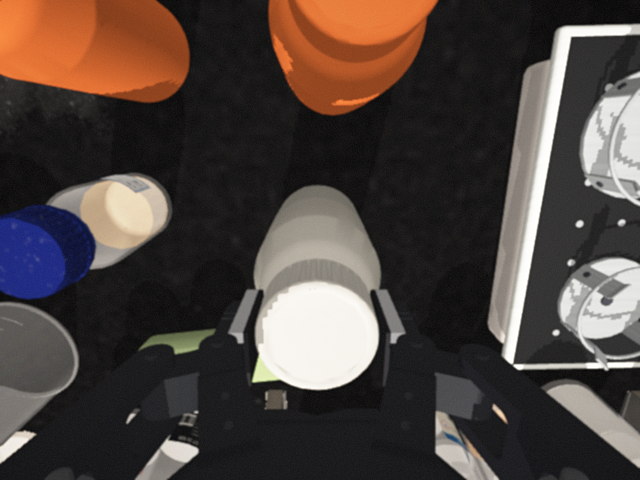

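```bash
python3 -m crank '[[[-0.5,0,0],[0,0,0]],[[-1.5,0,0],[0,0,0]],[[-3.5,0,0],[0,0,0]],[[-6,0,0],[0,0,0]],[[-9,0,0],[0,0,0]],[[-12,0,0],[0,0,0]],[[-14.5,0,0],[0,0,0]],[[-16,0,0],[0,0,0]]]';  python3 - <<'E'
from h import *
st(); plan([.428,-.043,.31],down(91))
E
```

```text
t: 14.85
tool_pos: [0.5016, -0.2523, 0.3137]
tool_rot: [-0.003, 1.563, -0.0]
wrist_force: [0.3, 0.1, -1.0]
width: 0.0468
t 14.85 pos [ 0.5016 -0.2523  0.3137] yaw 90.1 xax [ 0.008 -0.002 -1.   ] F [ 0.3  0.1 -1. ] w 0.0468 q [-0.62  0.27  0.24  1.54  0.   -0.62]
shift [ 0.27 20.95 -7.32] turn [-0.9  0.4  0.1] norm 222 mm 1.0 deg
```

```bash
python3 -m crank '[[[0,1,-0.4],[0,0,0]],[[0,3.5,-1.3],[0,0.4,0]],[[0,7,-2.5],[0,0.4,0]],[[0,10.5,-3.7],[0,0.4,0]],[[0,14,-4.9],[-1,0.4,0]],[[0,17.5,-6.1],[-1,0.4,0]],[[0,20,-7],[-1,0.4,0]],[[0,20.9,-7.3],[-1,0.4,0]]]'; python3 -m crank '[[[0,0,0],[0,0,0]],[[0,0,0],[0,0,0]]]'; python3 - <<'E'
from h import *
st(); c,a=snap("wrist","w11");snap("scene","s11"); snap("top","t11"); plan([.428,-.0435,.31],down(91))
E
```

```text
t: 15.52
tool_pos: [0.4258, -0.0402, 0.3131]
tool_rot: [-0.018, 1.57, 0.016]
wrist_force: [0.2, -0.7, -0.6]
width: 0.0477
t: 15.68
tool_pos: [0.4254, -0.0396, 0.3133]
tool_rot: [-0.02, 1.569, 0.017]
wrist_force: [-0.1, -0.3, -1.7]
width: 0.0476
t 15.68 pos [ 0.4254 -0.0396  0.3133] yaw 91.3 xax [ 0.002 -0.002 -1.   ] F [-0.1 -0.3 -1.7] w 0.0476 q [-0.29  0.03 -0.05  1.49 -0.   -0.31]
shift [ 0.28 -0.25  0.17] turn [0.2 0.  0.1] norm 4 mm 0.2 deg
```

View pics/w11.png

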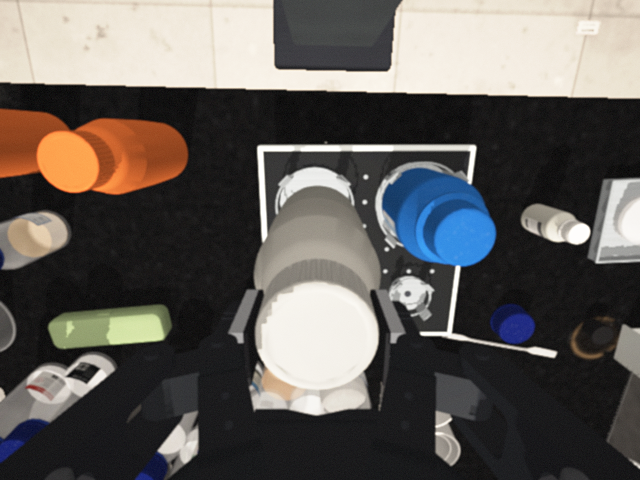

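View pics/s11.png

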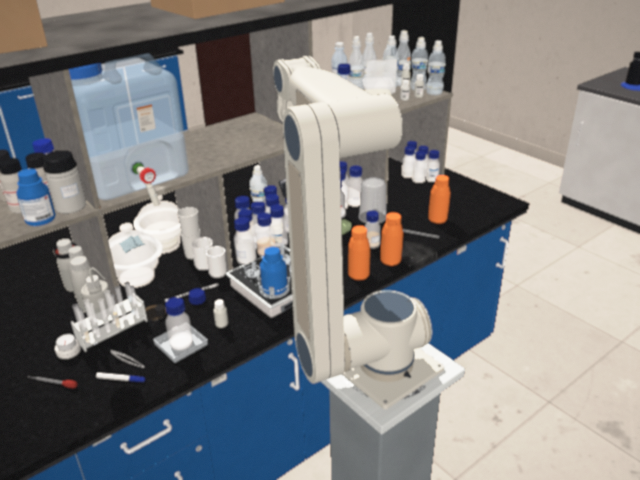

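View pics/t11.png

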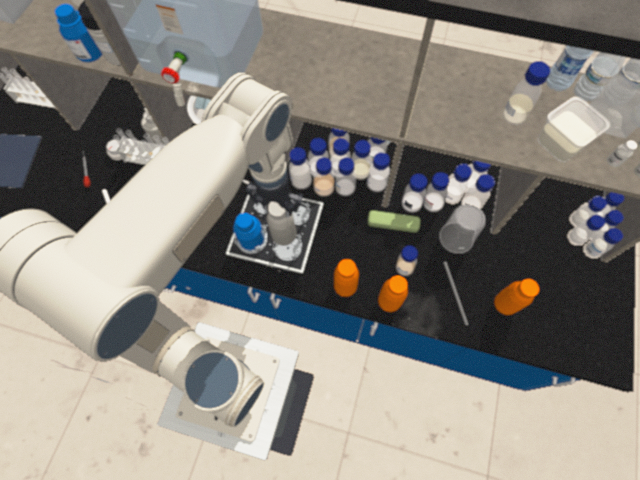

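```bash
python3 - <<'E'
from h import *
for n,z in (("w10",.178),("w11",.3133+.0284)):
    c=cal(n);a=cv2.imread(f"pics/{n}.png"); h=cv2.cvtColor(a,cv2.COLOR_BGR2HSV)
    m=((h[...,2]>205)&(h[...,1]<40)).astype(np.uint8); m=cv2.morphologyEx(m,cv2.MORPH_OPEN,np.ones((9,9)))
    e=cap(a,(250,255,388,400),m); print(n,onz(c,*e,z).round(4))
a=cv2.imread("pics/w11.png");crop(a,230,130,420,400,2.2,"w11z")
E
```

```text
ell [316.9 335.5] [107.5 121. ]
w10 [ 0.4994 -0.2527  0.178 ]
ell [316.4 339.4] [114.3 121.4]
w11 [ 0.4244 -0.0403  0.3417]
```

View pics/w11z.png

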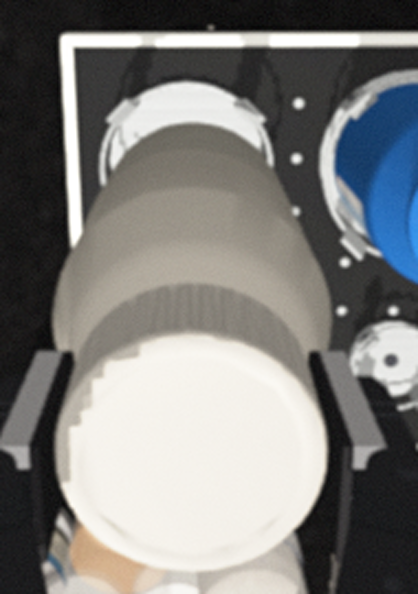

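```bash
python3 -m crank '[[[0.5,-0.1,0.2],[0,0,0]],[[1.5,-0.25,0.4],[0,0,0]],[[3,-0.25,0.4],[0,0,0]],[[4,-0.25,0.4],[0,0,0]],[[4.3,-0.25,0.4],[0,0,0]],[[4.5,-0.25,0.4],[0,0,0]],[[4.5,-0.25,0.4],[0,0,0]],[[4.5,-0.25,0.4],[0,0,0]]]'; python3 - <<'E'
from h import *
st(); c,a=snap("wrist","w12");crop(a,230,100,420,400,2,"w12z"); c,a=snap("top","t12"); crop(a,220,170,340,290,5,"t12z"); plan([.4295,-.042,.2136],down(91))
E
```

```text
t: 16.5
tool_pos: [0.4305, -0.0438, 0.268]
tool_rot: [-0.017, 1.57, 0.014]
wrist_force: [0.7, -0.6, -0.9]
width: 0.0474
t 16.5 pos [ 0.4305 -0.0438  0.268 ] yaw 91.2 xax [ 0.001 -0.002 -1.   ] F [ 0.7 -0.6 -0.9] w 0.0474 q [-0.29  0.05 -0.14  1.38 -0.   -0.31]
shift [ 5.46  0.18 -0.11] turn [0.2 0.1 0.1] norm 55 mm 0.2 deg
```

View pics/w12z.png

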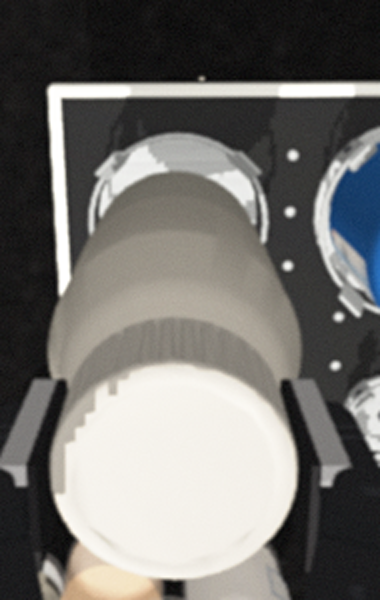

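View pics/t12z.png

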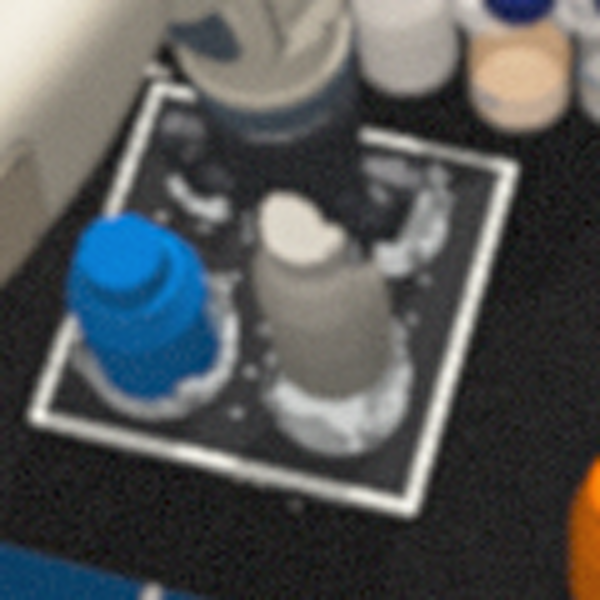

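```bash
python3 -m crank '[[[0.3,0.15,-0.1],[0,0,0]],[[0.8,0.15,-0.1],[0,0,0]],[[1.3,0.15,-0.1],[0,0,0]],[[1.8,0.15,-0.1],[0,0,0]],[[2.3,0.15,-0.1],[0,0,0]],[[2.8,0.15,-0.1],[0,0,0]],[[3,0.15,-0.1],[0,0,0]],[[3,0.15,-0.1],[0,0,0]]]'; python3 - <<'E'
from h import *
st(); c,a=snap("wrist","w13");crop(a,230,100,420,400,2,"w13z"); plan([.4295,-.042,.2136],down(91))
E
```

```text
t: 17.27
tool_pos: [0.4293, -0.0422, 0.2376]
tool_rot: [-0.018, 1.57, 0.015]
wrist_force: [-0.2, 0.4, -1.5]
width: 0.0473
t 17.27 pos [ 0.4293 -0.0422  0.2376] yaw 91.2 xax [ 0.001 -0.002 -1.   ] F [-0.2  0.4 -1.5] w 0.0473 q [-0.29  0.05 -0.22  1.3  -0.   -0.31]
shift [2.44 0.03 0.  ] turn [0.2 0.1 0.1] norm 24 mm 0.2 deg
```

View pics/w13z.png

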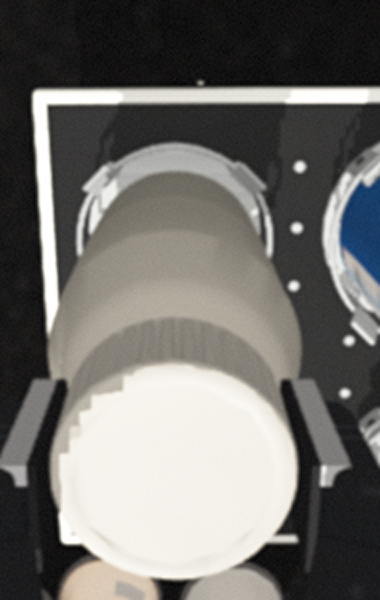

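```bash
python3 -m crank '[[[0.3,0,0],[0,0,0]],[[0.7,0,0],[0,0,0]],[[1.2,0,0],[0,0,0]],[[1.6,0,0],[0,0,0]],[[1.9,0,0],[0,0,0]],[[2.1,0,0],[0,0,0]],[[2.2,0,0],[0,0,0]]]'; python3 -m crank '[[[0.1,0,0],[0,0,0]],[[0.2,0,0],[0,0,0]],[[0.2,0,0],[0,0,0]]]'; python3 - <<'E'
from h import *
st()
E
```

```text
t: 17.9
tool_pos: [0.4294, -0.0423, 0.2156]
tool_rot: [-0.018, 1.57, 0.015]
wrist_force: [-0.6, -0.4, -1.1]
width: 0.0471
t: 18.15
tool_pos: [0.4295, -0.0423, 0.2137]
tool_rot: [-0.018, 1.57, 0.015]
wrist_force: [-0.2, -0.3, -0.6]
width: 0.0472
t 18.15 pos [ 0.4295 -0.0423  0.2137] yaw 91.2 xax [ 0.001 -0.002 -1.   ] F [-0.2 -0.3 -0.6] w 0.0472 q [-0.29  0.06 -0.27  1.24 -0.   -0.31]
```

```bash
python3 -m crank '[[[0.1,0,0],[0,0,0]],[[0.2,0,0],[0,0,0]],[[0.2,0,0],[0,0,0]]]';python3 -m crank '[[[0.1,0,0],[0,0,0]],[[0.15,0,0],[0,0,0]],[[0.15,0,0],[0,0,0]]]'
```

```text
t: 18.4
tool_pos: [0.4304, -0.0423, 0.2135]
tool_rot: [-0.018, 1.566, 0.014]
wrist_force: [-2.0, 1.5, 15.5]
width: 0.0476
t: 18.65
tool_pos: [0.4311, -0.0423, 0.2135]
tool_rot: [-0.019, 1.563, 0.014]
wrist_force: [-2.3, 1.7, 13.3]
width: 0.0474
```

```bash
python3 -m crank '[[[-0.1,0,0],[0,0,0]],[[-0.3,0,0],[0,0,0]],[[-0.3,0,0],[0,0,0]],[[-0.3,0,0],[0,0,0]],[[-0.3,0,0],[0,0,0]],[[-0.3,0,0],[0,0,0]]]' 1; python3 -m crank '[[[-1,0,0],[0,0,0]],[[-3,0,0],[0,0,0]],[[-6,0,0],[0,0,0]],[[-9,0,0],[0,0,0]],[[-11,0,0],[0,0,0]],[[-12,0,0],[0,0,0]],[[-12,0,0],[0,0,0]]]';python3 - <<'E'
from h import *
st(); c,a=snap("wrist","w14"); plan([.485,-.40,.26],down(90))
E
```

```text
t: 19.15
tool_pos: [0.431, -0.0423, 0.2163]
tool_rot: [-0.019, 1.564, 0.014]
wrist_force: [-0.4, -0.2, -0.9]
width: 0.0855
t: 19.73
tool_pos: [0.4308, -0.0421, 0.3383]
tool_rot: [-0.019, 1.56, 0.013]
wrist_force: [-0.3, 0.0, -0.6]
width: 0.0854
t 19.73 pos [ 0.4308 -0.0421  0.3383] yaw 91.2 xax [ 0.01  -0.004 -1.   ] F [-0.3  0.  -0.6] w 0.0854 q [-0.29  0.04  0.02  1.54 -0.   -0.31]
shift [  7.83 -35.88   4.64] turn [1.2 0.5 0.2] norm 370 mm 1.3 deg
```

View pics/w14.png

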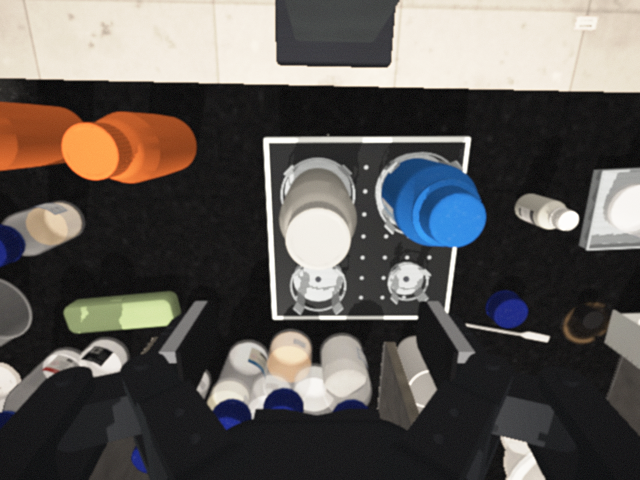

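```bash
python3 -m crank '[[[0,-2,0.3],[0,0,0]],[[0,-5,0.7],[0,0.5,0]],[[0,-9,1.2],[0,0.5,0]],[[0,-13,1.8],[0,0.5,0]],[[0,-17,2.3],[1,0.5,0]],[[0,-21,2.8],[1,0.5,0]],[[0,-25,3.3],[1,0.5,0]],[[0,-28.5,3.8],[1,0.5,0]]]';  python3 -m crank '[[[0.5,-3,0.4],[0,0,0]],[[2,-6,0.8],[0,0,0]],[[4.5,-7.4,0.9],[0,0,0]],[[7,-7.4,0.9],[0,0,0]],[[9,-7.4,0.9],[0,0,0]],[[10,-7.4,0.9],[0,0,0]],[[10,-7.4,0.9],[0,0,0]],[[10,-7.4,0.9],[0,0,0]]]'; python3 - <<'E'
from h import *
st(); c,a=snap("wrist","w15"); st()
for t in (100,110,120):
    e=cap(a,(240,180,380,320),bluem(a,t)); print(t,onz(c,*e,.134).round(4))
c=cal("w14"); print("med",onz(c,318,279,.064),"small",onz(c,405,279,.064))
E
```

```text
t: 20.45
tool_pos: [0.474, -0.3286, 0.3361]
tool_rot: [-0.004, 1.573, 0.001]
wrist_force: [1.0, -0.0, -0.1]
width: 0.0855
t: 21.12
tool_pos: [0.4829, -0.4025, 0.2361]
tool_rot: [-0.003, 1.573, 0.001]
wrist_force: [0.8, -0.8, 0.3]
width: 0.0853
t 21.12 pos [ 0.4829 -0.4025  0.2361] yaw 90.2 xax [-0.003 -0.001 -1.   ] F [ 0.8 -0.8  0.3] w 0.0853 q [-0.83  0.4   0.24  1.41 -0.   -0.83]
t 21.17 pos [ 0.4832 -0.4027  0.2371] yaw 90.2 xax [-0.001 -0.002 -1.   ] F [-0.1  0.2  0.7] w 0.0859 q [-0.83  0.4   0.24  1.41 -0.   -0.83]
ell [321.3 242. ] [54.6 57.7]
100 [ 0.4851 -0.3997  0.134 ]
ell [321.3 242.2] [54.1 57. ]
110 [ 0.4852 -0.3996  0.134 ]
ell [321.3 242.3] [53.5 56.6]
120 [ 0.4853 -0.3997  0.134 ]
med [ 0.54414523 -0.03955407  0.064     ] small [0.54150632 0.07528792 0.064     ]
```

View pics/w15.png

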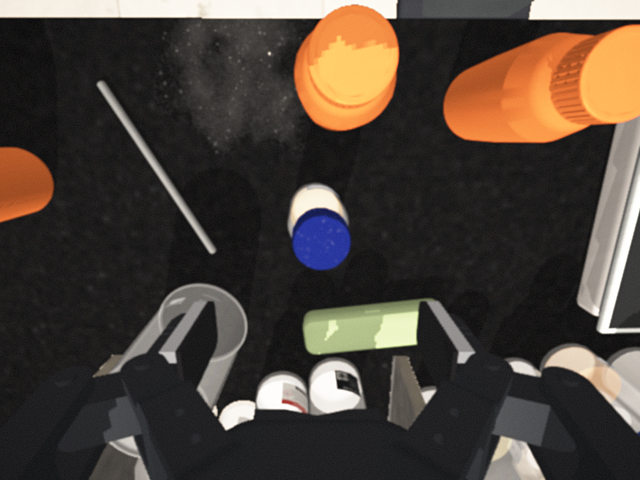

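```bash
python3 - <<'E'
from h import *
t=robot.calibration("top"); c=cal("w15")
print("beaker t: top?",onz(t,468,220,.13),"base",onz(t,457,238,0)); print("w rim",[onz(c,*q,z).round(3) for z in (0,.13) for q in ((203,325),(160,320),(245,330),(203,285))])
print("green",[onz(c,*q,.04).round(3) for q in ((305,310),(305,355),(425,300))])
plan([.486,-.4,.1015],down(90))
E
```

```text
beaker t: top? [ 0.63631642 -0.54769398  0.13      ] base [ 0.63405622 -0.54954475  0.        ]
w rim [array([ 0.638, -0.545,  0.   ]), array([ 0.631, -0.598,  0.   ]), array([ 0.645, -0.493,  0.   ]), array([ 0.583, -0.54 ,  0.   ]), array([ 0.558, -0.496,  0.13 ]), array([ 0.554, -0.531,  0.13 ]), array([ 0.563, -0.462,  0.13 ]), array([ 0.522, -0.493,  0.13 ])]
green [array([ 0.594, -0.416,  0.04 ]), array([ 0.653, -0.416,  0.04 ]), array([ 0.582, -0.285,  0.04 ])]
shift [13.56  0.3   0.29] turn [ 0.2 -0.1  0.1] norm 136 mm 0.2 deg
```

```bash
python3 -m crank '[[[1,0.2,0.2],[0,0,0]],[[3,0.3,0.3],[0,0,0]],[[6,0.3,0.3],[0,0,0]],[[9,0.3,0.3],[0,0,0]],[[12,0.3,0.3],[0,0,0]],[[13.3,0.3,0.3],[0,0,0]],[[13.5,0.3,0.3],[0,0,0]],[[13.5,0.3,0.3],[0,0,0]]]' 1 50; python3 -m crank '[[[0,0,0],[0,0,0]],[[0,0,0],[0,0,0]],[[0,0,0],[0,0,0]],[[0,0,0],[0,0,0]],[[0,0,0],[0,0,0]],[[0,0,0],[0,0,0]]]' -1 50; python3 - <<'E'
from h import *
st(); c,a=snap("wrist","w16"); 
for t in (100,120):
    e=cap(a,(240,200,400,420),bluem(a,t)); print(t,onz(c,*e,.134).round(4))
E
```

```text
t: 21.83
tool_pos: [0.4863, -0.3998, 0.1021]
tool_rot: [-0.004, 1.572, 0.001]
wrist_force: [1.3, -0.8, 0.8]
width: 0.0852
t: 22.33
tool_pos: [0.4869, -0.4006, 0.1039]
tool_rot: [-0.006, 1.57, -0.001]
wrist_force: [-0.6, 0.3, 5.8]
width: 0.0457
t 22.33 pos [ 0.4869 -0.4006  0.1039] yaw 90.2 xax [ 0.001 -0.005 -1.   ] F [-0.6  0.3  5.8] w 0.0457 q [-0.82  0.45 -0.02  1.1  -0.   -0.82]
ell [316.2 327.2] [116.4 123. ]
100 [ 0.4796 -0.4012  0.134 ]
ell [316.1 327.3] [116.  123.2]
120 [ 0.4796 -0.4013  0.134 ]
```

View pics/w16.png

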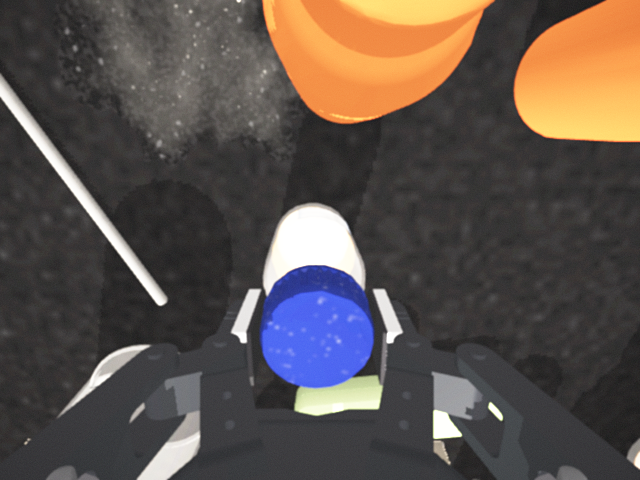

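```bash
python3 -m crank '[[[-0.5,0,0],[0,0,0]],[[-1.5,0,0],[0,0,0]],[[-3.5,0,0],[0,0,0]],[[-6,0,0],[0,0,0]],[[-9,0,0],[0,0,0]],[[-12,0,0],[0,0,0]],[[-14.5,0,0],[0,0,0]],[[-16,0,0],[0,0,0]]]';  python3 - <<'E'
from h import *
st(); plan([.546,-.041,.26],down(91))
E
```

```text
t: 23.05
tool_pos: [0.487, -0.4, 0.2683]
tool_rot: [-0.009, 1.567, -0.004]
wrist_force: [1.1, -0.9, -1.4]
width: 0.0455
t 23.05 pos [ 0.487  -0.4     0.2683] yaw 90.2 xax [ 0.004 -0.008 -1.   ] F [ 1.1 -0.9 -1.4] w 0.0455 q [-0.82  0.39  0.31  1.48 -0.   -0.82]
shift [ 0.57 35.88  6.02] turn [-0.8  0.2  0.5] norm 364 mm 1.0 deg
```

```bash
python3 -m crank '[[[0,1,0.2],[0,0,0]],[[0,3.5,0.6],[0,0.2,0.5]],[[0,7,1.2],[0,0.2,0.5]],[[0,10.5,1.8],[0,0.2,0.5]],[[0,14,2.3],[-1,0.2,0.5]],[[0,17.5,2.9],[-1,0.2,0.5]],[[0,21,3.5],[-1,0.2,0.5]],[[0,24.5,4.1],[-1,0.2,0.5]]]'; python3 -m crank '[[[0,3.5,0.6],[0,0,0]],[[0,6.5,1.1],[0,0,0]],[[0,9,1.5],[0,0,0]],[[0,10.5,1.7],[0,0,0]],[[0,11,1.8],[0,0,0]],[[0,11,1.8],[0,0,0]],[[0,11,1.8],[0,0,0]]]'; python3 - <<'E'
from h import *
st(); c,a=snap("wrist","w17");c,a=snap("top","t17"); crop(a,220,150,360,290,4,"t17z");  plan([.546,-.041,.26],down(91))
E
```

```text
t: 23.72
tool_pos: [0.5266, -0.1523, 0.2662]
tool_rot: [-0.015, 1.571, 0.017]
wrist_force: [0.4, 0.2, -1.4]
width: 0.0455
t: 24.3
tool_pos: [0.5421, -0.0419, 0.2661]
tool_rot: [-0.016, 1.571, 0.018]
wrist_force: [1.5, -0.6, -1.5]
width: 0.0456
t 24.3 pos [ 0.5421 -0.0419  0.2661] yaw 91.2 xax [-0.001  0.001 -1.   ] F [ 1.5 -0.6 -1.5] w 0.0456 q [-0.23  0.24  0.09  1.42  0.   -0.25]
shift [0.61 0.16 0.39] turn [ 0.1 -0.  -0.1] norm 7 mm 0.1 deg
```

View pics/w17.png

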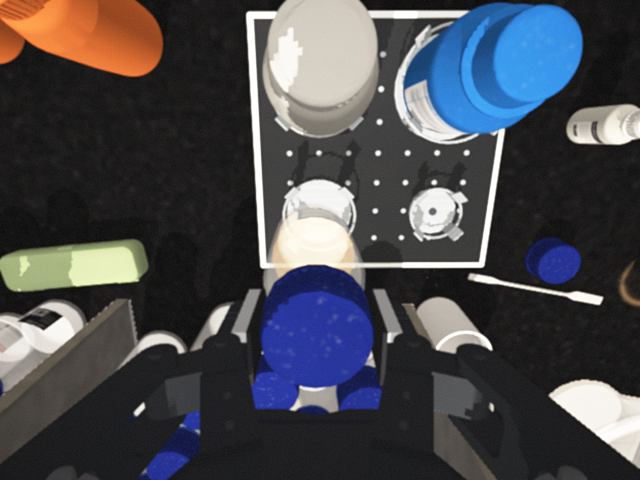

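View pics/t17z.png

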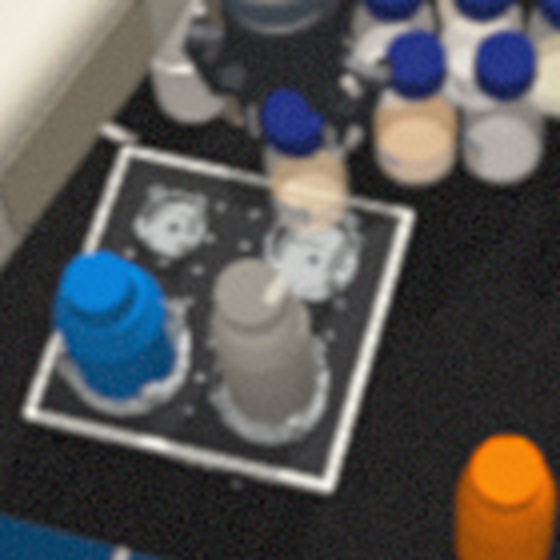

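```bash
python3 -m crank '[[[0.5,0.1,0.2],[0,0,0]],[[1.5,0.1,0.4],[0,0,0]],[[3,0.1,0.4],[0,0,0]],[[4.5,0.1,0.4],[0,0,0]],[[5.3,0.1,0.4],[0,0,0]],[[5.5,0.1,0.4],[0,0,0]],[[5.5,0.1,0.4],[0,0,0]],[[5.5,0.1,0.4],[0,0,0]]]'; python3 - <<'E'
from h import *
st(); c,a=snap("wrist","w18");crop(a,230,130,420,400,2.2,"w18z");c,a=snap("top","t18"); crop(a,270,170,330,240,8,"t18z");  plan([.546,-.041,.1679],down(91))
t=cal("t17"); print([onz(t,220+x/4,150+y/4,.064).round(4) for x,y in ((313,260),(172,228))])
c=cal("w17"); print("small w17",onz(c,432,212,.064))
E
```

```text
t: 25.07
tool_pos: [0.5463, -0.0418, 0.2115]
tool_rot: [-0.015, 1.571, 0.016]
wrist_force: [0.6, 0.1, -1.8]
width: 0.0455
t 25.07 pos [ 0.5463 -0.0418  0.2115] yaw 91.1 xax [-0.     0.001 -1.   ] F [ 0.6  0.1 -1.8] w 0.0455 q [-0.23  0.26 -0.02  1.28  0.   -0.25]
shift [ 4.39  0.07 -0.05] turn [ 0.1  0.  -0. ] norm 44 mm 0.1 deg
[array([ 0.544 , -0.0431,  0.064 ]), array([0.5404, 0.0735, 0.064 ])]
small w17 [0.54215104 0.07604117 0.064     ]
```

View pics/w18z.png

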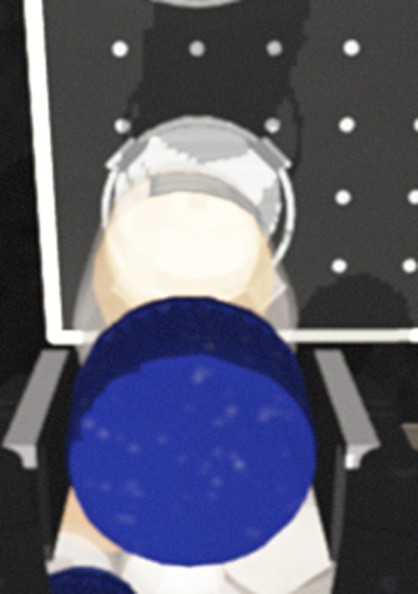

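View pics/t18z.png

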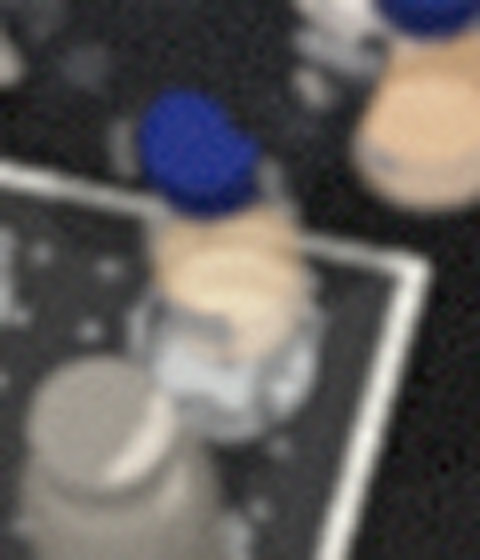

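```bash
python3 -m crank '[[[0.3,0.2,0],[0,0,0]],[[0.7,0.2,-0.05],[0,0,0]],[[1.1,0.2,-0.05],[0,0,0]],[[1.5,0.2,-0.05],[0,0,0]],[[1.8,0.2,-0.05],[0,0,0]],[[1.8,0.2,-0.05],[0,0,0]]]'; python3 - <<'E'
from h import *
st(); c,a=snap("wrist","w19");crop(a,230,130,420,400,2.2,"w19z");   plan([.546,-.0395,.1679],down(91))
E
```

```text
t: 25.67
tool_pos: [0.5456, -0.0396, 0.193]
tool_rot: [-0.015, 1.571, 0.016]
wrist_force: [0.4, 0.5, -0.7]
width: 0.0455
t 25.67 pos [ 0.5456 -0.0396  0.193 ] yaw 91.1 xax [-0.001  0.001 -1.   ] F [ 0.4  0.5 -0.7] w 0.0455 q [-0.23  0.27 -0.06  1.24  0.   -0.25]
shift [2.55 0.01 0.03] turn [ 0.1 -0.  -0.1] norm 25 mm 0.1 deg
```

View pics/w19z.png

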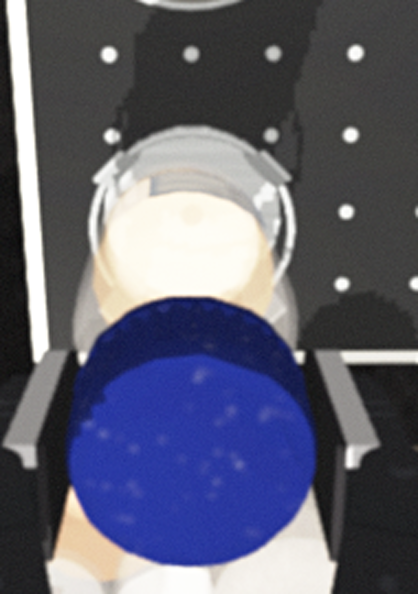

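Centred in the ring, no side force; continue down.

```bash
python3 -m crank '[[[0.3,0,0],[0,0,0]],[[0.7,0,0],[0,0,0]],[[1.2,0,0],[0,0,0]],[[1.7,0,0],[0,0,0]],[[2.1,0,0],[0,0,0]],[[2.3,0,0],[0,0,0]],[[2.3,0,0],[0,0,0]]]'; python3 -m crank '[[[0.1,0,0],[0,0,0]],[[0.2,0,0],[0,0,0]],[[0.2,0,0],[0,0,0]]]';python3 -m crank '[[[0.1,0,0],[0,0,0]],[[0.2,0,0],[0,0,0]],[[0.2,0,0],[0,0,0]]]'
```

```text
t: 26.3
tool_pos: [0.5455, -0.0396, 0.1697]
tool_rot: [-0.015, 1.572, 0.016]
wrist_force: [-0.9, 1.0, -0.8]
width: 0.0453
t: 26.55
tool_pos: [0.5457, -0.0397, 0.168]
tool_rot: [-0.015, 1.571, 0.016]
wrist_force: [-0.3, 0.6, -0.4]
width: 0.0458
t: 26.8
tool_pos: [0.5464, -0.0397, 0.1679]
tool_rot: [-0.015, 1.568, 0.016]
wrist_force: [-3.8, 1.5, 13.7]
width: 0.046
```

```bash
python3 -m crank '[[[-0.1,0,0],[0,0,0]],[[-0.2,0,0],[0,0,0]],[[-0.2,0,0],[0,0,0]],[[-0.2,0,0],[0,0,0]],[[-0.2,0,0],[0,0,0]],[[-0.2,0,0],[0,0,0]]]' 1; python3 -m crank '[[[-1,0,0],[0,0,0]],[[-3,0,0],[0,0,0]],[[-6,0,0],[0,0,0]],[[-9,0,0],[0,0,0]],[[-12,0,0],[0,0,0]],[[-14,0,0],[0,0,0]],[[-15,0,0],[0,0,0]],[[-15,0,0],[0,0,0]]]';python3 - <<'E'
from h import *
st(); c,a=snap("wrist","w20"); plan([.452,.253,.20],down(90))
E
```

```text
t: 27.3
tool_pos: [0.5463, -0.0397, 0.1697]
tool_rot: [-0.015, 1.568, 0.016]
wrist_force: [0.4, -0.2, -0.7]
width: 0.0851
t: 27.97
tool_pos: [0.5465, -0.0399, 0.3228]
tool_rot: [-0.016, 1.564, 0.015]
wrist_force: [-0.0, 0.0, -0.6]
width: 0.0855
t 27.97 pos [ 0.5465 -0.0399  0.3228] yaw 91.1 xax [ 0.007 -0.001 -1.   ] F [-0.   0.  -0.6] w 0.0855 q [-0.23  0.24  0.23  1.55  0.   -0.25]
shift [12.05 29.47 -8.9 ] turn [1.1 0.3 0. ] norm 331 mm 1.2 deg
```

View pics/w20.png

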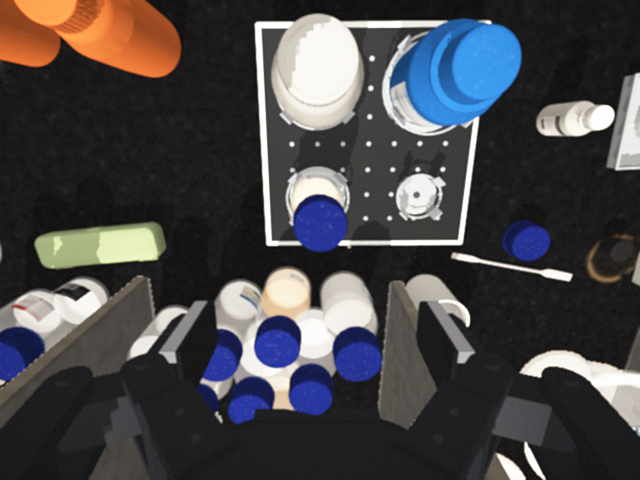

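```bash
python3 -m crank '[[[0,2,-0.6],[0,0,0]],[[0,5,-1.5],[0,0.3,0]],[[0,9,-2.7],[0,0.3,0]],[[0,13,-3.9],[1,0.3,0]],[[0,17,-5.1],[1,0.3,0]],[[0,21,-6.3],[1,0.3,0]],[[0,25,-7.5],[1,0.3,0]],[[0,28,-8.5],[1,0.3,0]]]'; python3 -m crank '[[[2,1.2,-0.4],[0,0,0]],[[5,1.4,-0.4],[0,0,0]],[[8,1.4,-0.4],[0,0,0]],[[11,1.4,-0.4],[0,0,0]],[[12.5,1.4,-0.4],[0,0,0]],[[13,1.4,-0.4],[0,0,0]],[[13,1.4,-0.4],[0,0,0]],[[13,1.4,-0.4],[0,0,0]]]'; python3 - <<'E'
from h import *
st(); c,a=snap("wrist","w21"); h=cv2.cvtColor(a,cv2.COLOR_BGR2HSV)
print(proj(c,[.452,.253,.085]))
E
```

```text
t: 28.68
tool_pos: [0.454, 0.2407, 0.3195]
tool_rot: [-0.003, 1.573, 0.002]
wrist_force: [0.7, 0.5, -0.2]
width: 0.0853
t: 29.35
tool_pos: [0.4498, 0.2547, 0.1899]
tool_rot: [-0.003, 1.573, 0.002]
wrist_force: [0.1, 0.2, 0.6]
width: 0.0855
t 29.35 pos [0.4498 0.2547 0.1899] yaw 90.2 xax [-0.002 -0.    -1.   ] F [0.1 0.2 0.6] w 0.0855 q [ 0.35  0.22 -0.14  1.22  0.    0.35]
[315.1703854  240.77698939]
```

View pics/w21.png

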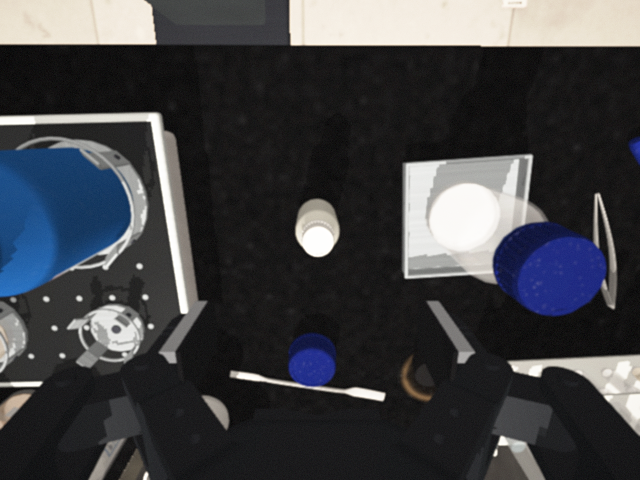

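```bash
python3 - <<'E'
from h import *
c=cal("w21");a=cv2.imread("pics/w21.png"); h=cv2.cvtColor(a,cv2.COLOR_BGR2HSV)
for t in (225,240):
    e=cap(a,(290,205,345,265),(h[...,2]>t).astype(np.uint8)); print(t,onz(c,*e,.085).round(4))
print("small",onz(c,117,328,.064)); crop(a,60,280,180,380,6,"w21z"); crop(a,285,190,350,265,8,"w21y"); print("loose cap",onz(c,312,360,.02))
E
```

```text
ell [314.4 238.4] [30.1 41.1]
225 [0.4501 0.2524 0.085 ]
ell [315.3 239.9] [28.7 36.7]
240 [0.4513 0.2531 0.085 ]
small [0.54094643 0.07653805 0.064     ]
loose cap [0.6068299  0.24966993 0.02      ]
```

View pics/w21y.png

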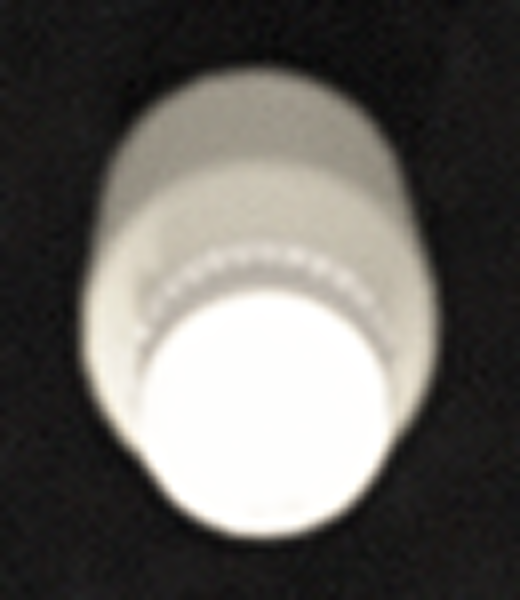

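View pics/w21z.png

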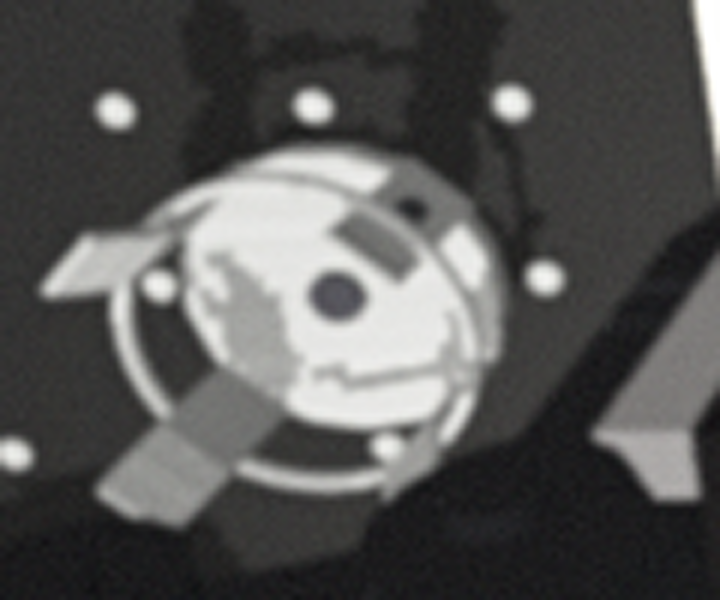

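```bash
python3 - <<'E'
from h import *
c=cal("w21"); p=onz(c,318.1,241.9,.085); print(p, "small",onz(c,116.3,329.5,.064)); st(); plan([p[0],p[1],.058],down(90))
E
```

```text
[0.4528847  0.25521854 0.085     ] small [0.54247649 0.07565383 0.064     ]
t 29.4 pos [0.4502 0.2548 0.1905] yaw 90.2 xax [-0.001  0.    -1.   ] F [ 0.  -0.1 -0.1] w 0.085 q [ 0.35  0.22 -0.14  1.22  0.    0.35]
shift [13.25  0.04  0.28] turn [ 0.2 -0.1 -0. ] norm 132 mm 0.2 deg
```

```bash
python3 -m crank '[[[1,0,0.2],[0,0,0]],[[3.5,0,0.3],[0,0,0]],[[7,0,0.3],[0,0,0]],[[10,0,0.3],[0,0,0]],[[13,0,0.3],[0,0,0]],[[15,0,0.3],[0,0,0]],[[15.9,0,0.3],[0,0,0]],[[15.9,0,0.3],[0,0,0]]]' 1 40; python3 - <<'E'
from h import *
st(); c,a=snap("wrist","w22")
E
python3 -m crank '[[[0,0,0],[0,0,0]],[[0,0,0],[0,0,0]],[[0,0,0],[0,0,0]],[[0,0,0],[0,0,0]],[[0,0,0],[0,0,0]],[[0,0,0],[0,0,0]],[[0,0,0],[0,0,0]]]' -1 40; python3 - <<'E'
from h import *
st(); c,a=snap("wrist","w23")
E
```

```text
t: 30.07
tool_pos: [0.4524, 0.2545, 0.03]
tool_rot: [-0.003, 1.574, 0.002]
wrist_force: [0.3, 0.0, 1.1]
width: 0.0853
t 30.07 pos [0.4524 0.2545 0.03  ] yaw 90.2 xax [-0.003 -0.001 -1.   ] F [0.3 0.  1.1] w 0.0853 q [ 0.35  0.35 -0.4   0.83  0.    0.35]
t: 30.7
tool_pos: [0.4538, 0.255, 0.0326]
tool_rot: [-0.002, 1.57, 0.003]
wrist_force: [-0.9, -1.1, 7.4]
width: 0.0352
t 30.7 pos [0.4538 0.255  0.0326] yaw 90.2 xax [ 0.     0.001 -1.   ] F [-0.9 -1.1  7.4] w 0.0352 q [ 0.35  0.35 -0.39  0.83  0.    0.35]
```

View pics/w23.png

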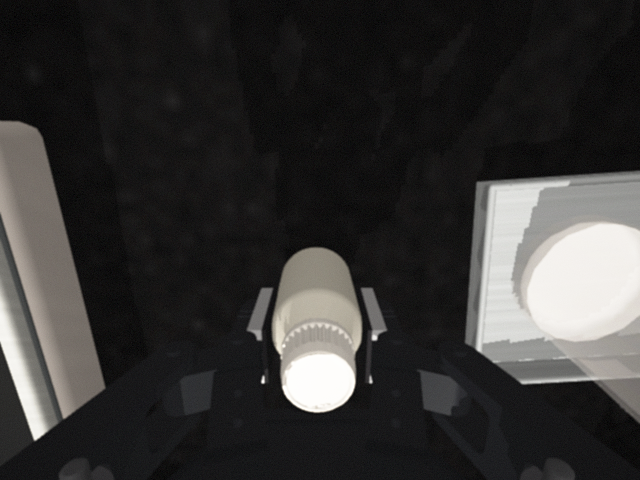

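```bash
python3 -m crank '[[[-0.5,0,0],[0,0,0]],[[-1.5,0,0],[0,0,0]],[[-3.5,0,0],[0,0,0]],[[-6,0,0],[0,0,0]],[[-9,0,0],[0,0,0]],[[-12,0,0],[0,0,0]],[[-14,0,0],[0,0,0]],[[-15,0,0],[0,0,0]]]';  python3 - <<'E'
from h import *
st(); plan([.542,.0755,.185],down(45))
E
```

```text
t: 31.42
tool_pos: [0.4545, 0.2553, 0.1865]
tool_rot: [-0.001, 1.566, 0.004]
wrist_force: [0.2, 0.3, 0.0]
width: 0.0351
t 31.42 pos [0.4545 0.2553 0.1865] yaw 90.2 xax [ 0.005  0.002 -1.   ] F [0.2 0.3 0. ] w 0.0351 q [ 0.35  0.22 -0.14  1.2   0.    0.35]
shift [  0.15 -18.01   8.69] turn [45.2  0.2 -0.2] norm 200 mm 45.2 deg
```

```bash
python3 -m crank '[[[0,-1,0.5],[3,0,0]],[[0,-3,1.6],[9,0,0]],[[0,-6,3.2],[16,0,0]],[[0,-9,4.8],[23,0,0]],[[0,-12,6.2],[30,0,0]],[[0,-15,7.5],[37,0,0]],[[0,-17.3,8.4],[43,0,0]],[[0,-18,8.7],[45,0,0]]]'; python3 -m crank '[[[0,0,0],[0,0,0]],[[0,0,0],[0,0,0]]]'; python3 - <<'E'
from h import *
st(); c,a=snap("wrist","w24");c,a=snap("top","t24"); crop(a,220,150,360,290,4,"t24z");  plan([.542,.0755,.0966],down(45))
E
```

```text
t: 32.08
tool_pos: [0.543, 0.0725, 0.186]
tool_rot: [0.62, 1.478, -0.615]
wrist_force: [-0.5, -0.2, -1.1]
width: 0.0349
t: 32.25
tool_pos: [0.5427, 0.0723, 0.1856]
tool_rot: [0.62, 1.479, -0.615]
wrist_force: [-0.4, 0.3, -0.3]
width: 0.0354
t 32.25 pos [0.5427 0.0723 0.1856] yaw 44.7 xax [ 0.003  0.002 -1.   ] F [-0.4  0.3 -0.3] w 0.0354 q [-0.02  0.27 -0.08  1.22  0.    0.77]
shift [ 8.93  0.08 -0.19] turn [-0.2  0.1 -0.2] norm 89 mm 0.3 deg
```

View pics/w24.png

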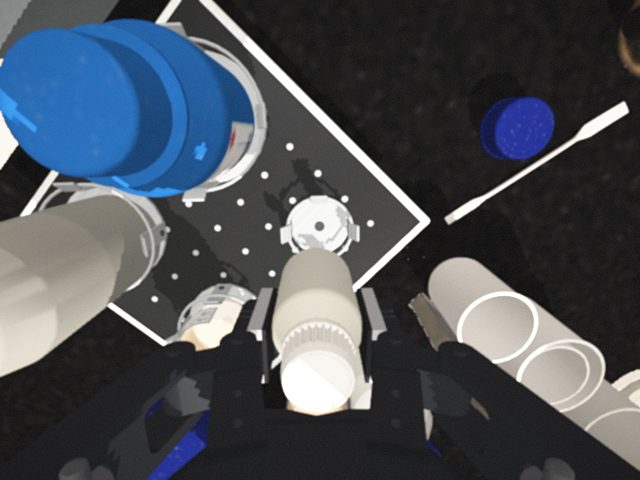

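View pics/t24z.png

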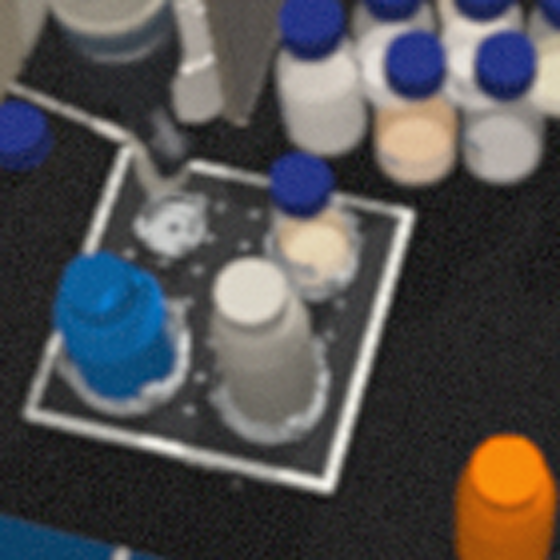

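```bash
python3 - <<'E'
from h import *
c=cal("w24");a=cv2.imread("pics/w24.png"); crop(a,260,180,380,420,2.5,"w24z"); print(onz(c,320,226.5,.064).round(4))
p=onz(c,318.5,381,.1856+.0524); print("cap",p.round(4)); c=cal("w23"); print("cap at grip",onz(c,319,382,.085).round(4))
E
```

```text
[0.542  0.0762 0.064 ]
cap [0.5416 0.0726 0.238 ]
cap at grip [0.4524 0.2552 0.085 ]
```

View pics/w24z.png

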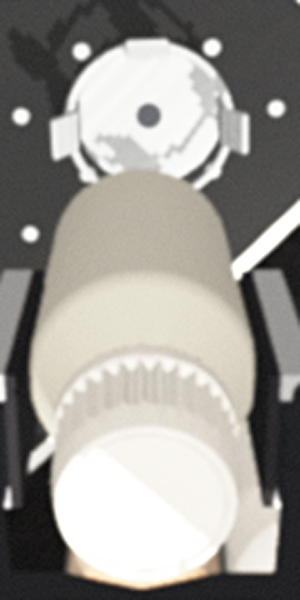

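```bash
python3 -m crank '[[[0.5,0.1,-0.1],[0,0,0]],[[1.5,0.25,-0.2],[0,0,0]],[[3,0.25,-0.2],[0,0,0]],[[4.5,0.25,-0.2],[0,0,0]],[[5.6,0.25,-0.2],[0,0,0]],[[5.9,0.25,-0.2],[0,0,0]],[[5.9,0.25,-0.2],[0,0,0]],[[5.9,0.25,-0.2],[0,0,0]]]'; python3 - <<'E'
from h import *
st(); c,a=snap("wrist","w25");crop(a,260,180,380,420,2.5,"w25z");  plan([.543,.0755,.0966],down(45)); print(proj(c,[.542,.0762,.064]))
E
```

```text
t: 33.02
tool_pos: [0.5429, 0.0772, 0.127]
tool_rot: [0.618, 1.479, -0.613]
wrist_force: [0.5, 0.5, -0.5]
width: 0.0352
t 33.02 pos [0.5429 0.0772 0.127 ] yaw 44.9 xax [ 0.004  0.002 -1.   ] F [ 0.5  0.5 -0.5] w 0.0352 q [-0.01  0.3  -0.19  1.08  0.    0.77]
shift [ 3.08 -0.14  0.09] turn [-0.1  0.1 -0.3] norm 31 mm 0.3 deg
[315.50476719 256.27714493]
```

View pics/w25z.png

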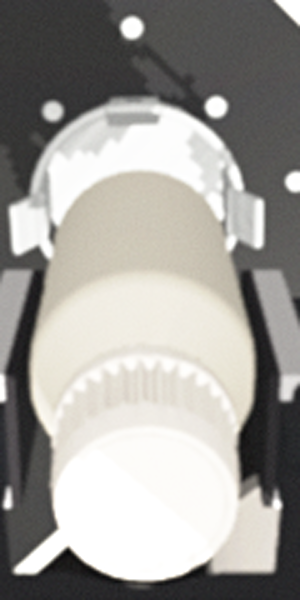

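```bash
python3 -m crank '[[[0.3,-0.1,0.05],[0,0,0]],[[0.7,-0.1,0.05],[0,0,0]],[[1.1,-0.1,0.05],[0,0,0]],[[1.5,-0.1,0.05],[0,0,0]],[[1.7,-0.1,0.05],[0,0,0]],[[1.7,-0.1,0.05],[0,0,0]]]'; python3 - <<'E'
from h import *
st(); c,a=snap("wrist","w26");crop(a,260,180,380,420,2.5,"w26z");  plan([.543,.0755,.0966],down(45))
E
```

```text
t: 33.57
tool_pos: [0.5426, 0.076, 0.1097]
tool_rot: [0.618, 1.479, -0.613]
wrist_force: [0.5, 1.3, -0.7]
width: 0.0354
t 33.57 pos [0.5426 0.076  0.1097] yaw 44.9 xax [ 0.003  0.002 -1.   ] F [ 0.5  1.3 -0.7] w 0.0354 q [-0.02  0.32 -0.22  1.03  0.    0.77]
shift [ 1.35 -0.02  0.05] turn [-0.1  0.1 -0.2] norm 13 mm 0.3 deg
```

View pics/w26z.png

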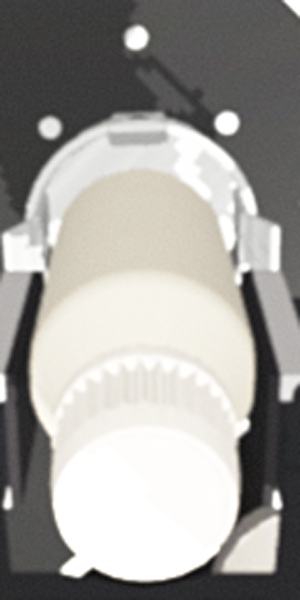

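```bash
python3 -m crank '[[[0.3,0,0.05],[0,0,0]],[[0.6,0,0.05],[0,0,0]],[[0.9,0,0.05],[0,0,0]],[[1.1,0,0.05],[0,0,0]],[[1.2,0,0.05],[0,0,0]],[[1.2,0,0.05],[0,0,0]]]'; python3 -m crank '[[[0.1,0,0],[0,0,0]],[[0.2,0,0],[0,0,0]],[[0.2,0,0],[0,0,0]]]';python3 -m crank '[[[0.1,0,0],[0,0,0]],[[0.2,0,0],[0,0,0]],[[0.2,0,0],[0,0,0]]]'
```

```text
t: 34.12
tool_pos: [0.5431, 0.0756, 0.0978]
tool_rot: [0.618, 1.479, -0.613]
wrist_force: [-0.8, -0.1, -0.0]
width: 0.0354
t: 34.37
tool_pos: [0.5432, 0.0756, 0.0966]
tool_rot: [0.618, 1.478, -0.613]
wrist_force: [-2.7, 0.4, 7.6]
width: 0.0352
t: 34.62
tool_pos: [0.5434, 0.0756, 0.0965]
tool_rot: [0.618, 1.476, -0.612]
wrist_force: [-6.5, -0.9, 17.8]
width: 0.0353
```

```bash
python3 -m crank '[[[-0.2,0,0],[0,0,0]],[[-0.2,0,0],[0,0,0]],[[-0.2,0,0],[0,0,0]],[[-0.2,0,0],[0,0,0]],[[-0.2,0,0],[0,0,0]],[[-0.2,0,0],[0,0,0]]]' 0.6; python3 -m crank '[[[-1,0,0],[0,0,0]],[[-3,0,0],[0,0,0]],[[-6,0,0],[0,0,0]],[[-9,0,0],[0,0,0]],[[-12,0,0],[0,0,0]],[[-15,0,0],[0,0,0]],[[-18,0,0],[0,0,0]],[[-20,0,0],[0,0,0]]]';python3 - <<'E'
from h import *
st(); c,a=snap("wrist","w27"); plan([.33,.30,.33],down(45)); 
E
```

```text
t: 35.12
tool_pos: [0.5433, 0.0756, 0.0983]
tool_rot: [0.618, 1.476, -0.612]
wrist_force: [0.3, -0.1, -0.3]
width: 0.0686
t: 35.78
tool_pos: [0.5421, 0.0753, 0.302]
tool_rot: [0.619, 1.473, -0.611]
wrist_force: [0.2, -0.4, 0.5]
width: 0.0685
t 35.78 pos [0.5421 0.0753 0.302 ] yaw 44.9 xax [ 0.009  0.001 -1.   ] F [ 0.2 -0.4  0.5] w 0.0685 q [-0.02  0.24  0.17  1.49  0.    0.77]
shift [ -2.77   0.79 -30.92] turn [-0.1  0.5 -0.6] norm 311 mm 0.8 deg
```

View pics/w27.png

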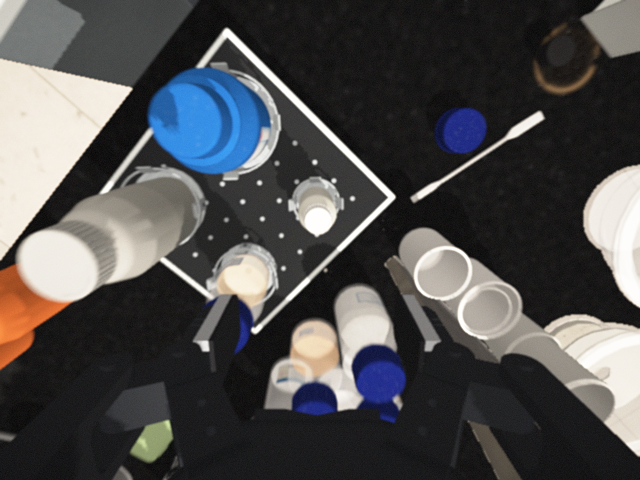

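```bash
python3 -m crank '[[[-0.5,0,-3],[0,0,0]],[[-1,0,-7],[0,0,0]],[[-2,0,-11],[0,0,0]],[[-3,0,-15],[0,0,0]],[[-3,0,-19],[0,0,0]],[[-3,0,-23],[0,0,0]],[[-3,0,-27],[0,0,0]],[[-3,0,-30],[0,0,0]]]'; python3 -m crank '[[[0,0,0],[0,0,0]],[[0,0,0],[0,0,0]],[[0,0,0],[0,0,0]]]'; python3 - <<'E'
from h import *
st(); c,a=snap("top","t28"); crop(a,130,150,330,290,4,"t28z"); c,a=snap("scene","s28"); crop(a,140,200,340,350,4,"s28z"); snap("wrist","w28")
E
```

```text
t: 36.5
tool_pos: [0.3284, 0.2891, 0.3331]
tool_rot: [0.62, 1.469, -0.608]
wrist_force: [-0.4, 0.7, 0.6]
width: 0.0683
t: 36.75
tool_pos: [0.3284, 0.289, 0.3334]
tool_rot: [0.619, 1.469, -0.607]
wrist_force: [0.6, -0.2, 0.5]
width: 0.0684
t 36.75 pos [0.3284 0.289  0.3334] yaw 45.0 xax [ 0.015  0.002 -1.   ] F [ 0.6 -0.2  0.5] w 0.0684 q [ 0.53  0.04  0.02  1.53 -0.01  1.32]
```

View pics/t28z.png

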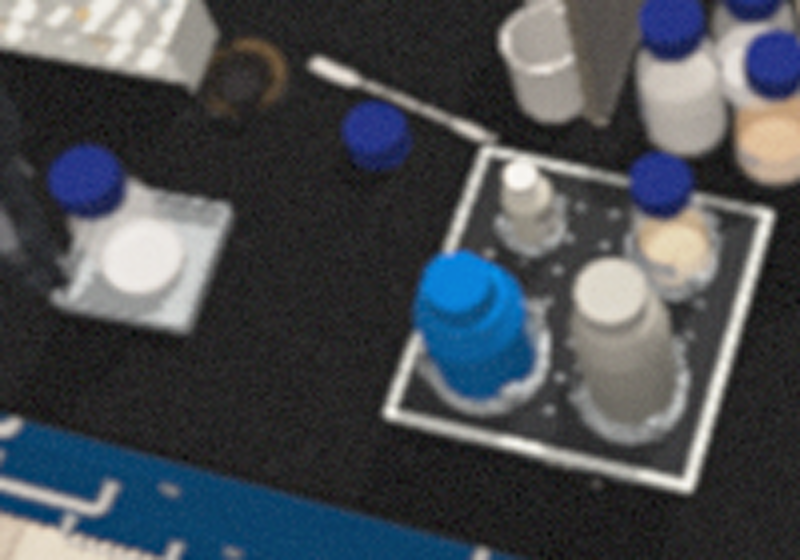

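View pics/s28z.png

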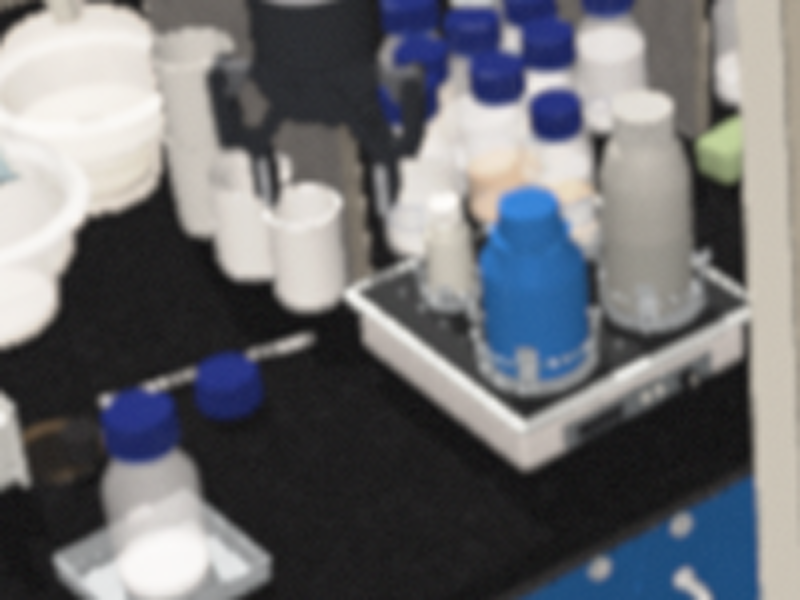

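View pics/w28.png

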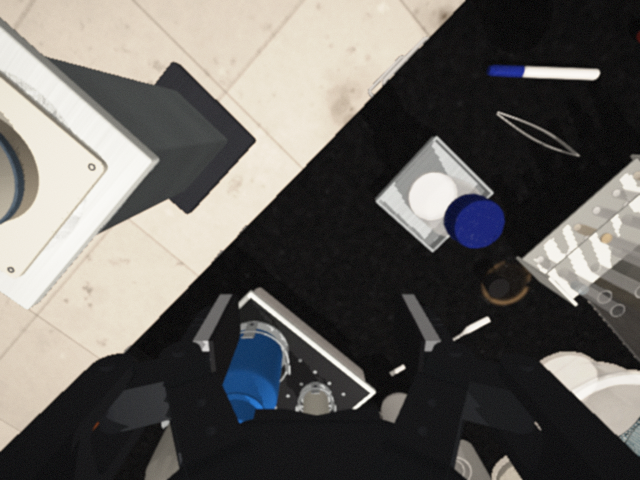

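```bash
python3 - <<'E'
from h import *
t=cal("t28");s=cal("s28")
T=dict(vial=(521,177),grey=(611,290),small=(661,178),blue=(458,278),glass=(88,174)); S=dict(vial=(445,203),grey=(643,105),blue=(529,203),glass=(139,403))
Z=dict(vial=.149,grey=.242,small=.198,blue=.206,glass=.154)
for n,(x,y) in T.items():
    r=[ray(t,130+x/4,150+y/4)]; o=onz(t,130+x/4,150+y/4,Z[n]).round(4)
    if n in S: r.append(ray(s,140+S[n][0]/4,200+S[n][1]/4)); print(n,Z[n],"tri",tri(r).round(4),o)
    else: print(n,o)
E
```

```text
vial 0.149 tri [0.544  0.0725 0.1434] [0.5408 0.0704 0.149 ]
grey 0.242 tri [ 0.4328 -0.045   0.2385] [ 0.4309 -0.0462  0.242 ]
small [ 0.5441 -0.0427  0.198 ]
blue 0.206 tri [0.4276 0.0699 0.2   ] [0.4256 0.0683 0.206 ]
glass 0.154 tri [0.4552 0.387  0.1507] [0.452  0.3833 0.154 ]
```

```bash
python3 - <<'E'
from h import *
print(robot.sign_off()); st()
E
```

```text
the job is handed in; nothing more can be done
None
the job is handed in; nothing more can be done
```

The job is done and handed in at about 37 s of the 128 s allowed. The glass bottle stands in the steel tray. The grey bottle is in the large clamp, the peach bottle in the medium one and the vial in the small one. I moved them in the order asked, and the wide blue bottle was not touched.

- **Seating:** Each vessel went down until the wrist force rose, 8–18 N at touch-down. Each time the tool height then matched "standing on the foot plate" (or on the tray floor) to within about 1 mm.
- **Final views:** All three cameras showed every vessel upright and the gripper well clear; the small bottle was hidden in the scene view and checked only from above. Cap tops triangulated from two views came out 3–6 mm below nominal. The untouched blue bottle showed the same bias, so I take it as calibration and pixel error rather than tilt.
- **Disagreement:** The top camera placed clamp centres 2–4 mm lower in y than the wrist camera. I went by the wrist camera's view of the vessel in the clamp ring, and all three insertions went in without noticeable side force.

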